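# Wipe tile shards off the cement bed and press the last tile home

## Robot

A 6-joint arm with a two-finger parallel gripper is mounted at the origin on the work surface. World frame = base frame: x ahead of the robot, y to its left, z up, the work surface at z = 0. Lengths are in m, angles in rad, forces in N, time in s.
With the tool pointing down it reaches from about 0.25 to 0.725 m from the base axis. Payload 4 kg.
Tool frame: the origin (TCP) lies midway between the tips of the shut fingers; the grasp point (between the pads) lies 19 mm behind it; z points along the fingers, y is the direction in which the jaws open and shut (so a half turn about z gives the same grasp; the last joint's range is limited). The gripper opens to 85 mm and grips with 20 to 120 N. Pads are 22 mm wide; open, the fingers measure 114 mm over their backs; the gripper's body (76 mm by 85 mm) begins 54 mm behind the grasp point. The pads swing forward as they close: fully open they stand 13 mm farther back than shut.
Start: joints at [-1.19, 0.241, 0.005, 1.335, 0, 1.571], TCP at [0.186, -0.464, 0.195] pointing down, gripper open.
Joint ranges: [-2.72, 2.72], [-1.05, 1.87], [-1.09, 1.28], [-1.99, 2.15], [-1.42, 1.44], [-3.14, 3.14]. Speed limits (rad/s): [2.79, 2.79, 3.14, 3.14, 3.14, 3.14].

## Interface

Orientations are given as a unit quaternion [x, y, z, w].
In Python, from workcell import get_obs, camera, camera_model, job_done, masks_of gives the robot as it stands.
- The arm moves only by the tool jog_arm, never from a script. Its argument "deltas" is a list that holds one entry, the list of rows, each a list of 7 numbers: the shift along the tool's x, y, z in mm, then the turn, a rotation vector about the tool's x, y, z in degrees, then the finger opening in mm, from 0 to 85.4. A call has 1 to 5 rows; each row shifts and turns the pose as measured when the row begins, along the tool's axes as they then stand; what a row does not reach is not made up. A row lasts 1/10 s, in which the tool goes at most 50 mm and 8.59 degrees, less where a joint would pass 70% of its speed; a pose out of reach is approached as far as the arm can. A call with a gripper value outside its range is refused whole. The fingers move at their own pace and stop on an object; the grip force is fixed at half the most. Time passes only in rows, so rows that do not move let the fingers close. It gives the time, the measured TCP pose, the force and the opening at its end, in the units of the state.
- get_obs(): the state, without advancing time (a new reading comes with each control period).
- camera(name): name is "side" or "top"; returns the picture (384x512x3 uint8, red, green, blue); there is no depth.
- camera_model(name): a dict with "fovy" (degrees; the focal length in pixels is half the picture's height over the tangent of half this angle, whatever the lens; pixels are square), "cx", "cy" (the principal point, pixels), "pose" (4x4, takes a point from camera to world coordinates). Camera axes: x right, y down, z forward; pixel columns grow to the right and rows downward; lengths in m; the calibration is good to about 2 mm. A picture is of the moment at which its call begins. camera_model takes no time and is no camera call.
- job_done(): hands the job in, once; it reports no verdict.
Trained networks look in the newest picture that a camera, given by its name, has taken for a name from the list of things; names that differ only in an ending like _2 or _b are one class to them, and where a whole thing is asked for, a point or a joint stands for the part that bears it (a point fixed in the world has none). Each returns a list of dicts, best first, with "conf" (0 to 1); they miss things now and then, are a little off and sometimes report something else, mostly with a low value. They report only what shows in the picture. A call takes as long as a camera call. They do not tell look-alikes from the thing itself.
- masks_of(target, camera): "pixels" (384x512 bool, what is visible of it) and "at" ([column, row] in pixels, amid what is visible of it).
The state is a dict: "clock": time; "joint_pos": joint angles; "joint_vel": joint speeds; "tau": joint torques, N m; "eef_pos": TCP position; "tool_rot": TCP orientation; "ft_force": force on the tool from outside, world axes, zero at the start; "ft_torque": the same for the moment, N m; "grip_width": finger opening in m.
Only numpy, scipy, OpenCV 4.12 (cv2) and the standard library are available. Lean on these libraries where they do the work, as an engineer would, in place of code of your own. Each camera call takes 0.05 s, during which the arm holds its last target. There are 200 camera calls.

## Task

Get the ledge ready for its next tile: take the scraper block by its grip bar, set it flat on the clear strip of bare bed beside the tiles, and wipe all the loose shards along the bed, off the open end and into the black tray in one stroke, keeping the rubber sole pressed with about 12 N on the uneven bed the whole way (never over 20 N: the cement is still green). Also press the raised free edge of the last tile down until that tile is flush with its neighbour. Leave the scraper standing on its sole on the bench; do not touch the shards with the fingers or disturb the tray or the other things around.

Things in the scene. Friction and masses are not known exactly. Their poses are not given: they have to be found in the camera images.
- ledge: Fixed masonry ledge clad in white stone, 208 x 510 mm, 96 mm high. Origin: centre of its underside, z up, local y along it. Dark tiles (flush top 96 mm up) cover it from local y = +5 mm to the +y end; the rest, y = 0 to -255 mm, is a bare cement bed 200 mm wide, about 76 mm up, between aluminium edge trims (inner faces at local x = +-100 mm, tops 96 mm up). The -y end is open.
- bed_start (a point): Nominal point of the cement bed's centre line at its tile end (ledge local 0, 0, 76 mm). The 95 mm of bed next to it are free of shards. The bed is hand-floated: here it is up to 7 mm higher or lower than this point, which is not measured and has to be felt.
- bed_end (a point): Nominal point of the bed's centre line at its open end (ledge local 0, -255, 76 mm). From the tile end to here the bed also rises or falls evenly by up to 7 mm, not measured either.
- click_tile (a joint): Lift of the last-laid dark tile (196 x 147 x 20 mm, ledge local y = +5 to +153 mm), rad: 0 flush with the tile beside it, 0.06 free edge 9 mm high. It turns about its far edge (local y = +153 mm) and stays where left; pressing it down takes 8 to 20 N near the free edge, then it meets a hard stop.
- tile_edge (a point): Middle of the top of that tile's free (raised) edge, next to the bare bed.
- scraper: Scraper block, 180 (local x) x 76 (y) x 68 mm high, about 0.33 kg, on a red rubber sole. Origin: centre of the sole's underside, z up. The sole gives 1 mm for each 10 N, at most 3 mm. Grip bar on top: 150 mm along x, 26 mm wide and high, middle 55 mm up; 20 mm free gap from it down to the backing plate, except at posts 55 mm either side of the middle.
- sole: The scraper's red rubber sole, 180 x 76 x 13 mm, which bears on what is wiped. Origin: centre of its underside.
- scraper_grip (a point): Middle of the scraper's grip bar, 55 mm above its underside; take the bar across its 26 mm width (local y).
- tray: Black open builder's tray, loose, 0.9 kg, 240 mm (local x) by 200 mm (local y), 58 mm high, 4 mm walls and floor, just below the open end of the ledge with its +y wall close to it. Origin: centre of its underside.
- chip1: Loose shard of the old white-glazed terracotta tile, about 52 x 38 mm, some 65 g, lying glaze up on the cement bed. With the old mortar on its back it is 10 to 15 mm thick, each one different. Origin: middle of its glazed face.
- chip2: Loose shard of the old white-glazed terracotta tile, about 52 x 38 mm, some 65 g, lying glaze up on the cement bed. With the old mortar on its back it is 10 to 15 mm thick, each one different. Origin: middle of its glazed face.
- chip3: Loose shard of the old white-glazed terracotta tile, about 52 x 38 mm, some 65 g, lying glaze up on the cement bed. With the old mortar on its back it is 10 to 15 mm thick, each one different. Origin: middle of its glazed face.
- chip4: Loose shard of the old white-glazed terracotta tile, about 52 x 38 mm, some 65 g, lying glaze up on the cement bed. With the old mortar on its back it is 10 to 15 mm thick, each one different. Origin: middle of its glazed face.
- chip5: Loose shard of the old white-glazed terracotta tile, about 52 x 38 mm, some 65 g, lying glaze up on the cement bed. With the old mortar on its back it is 10 to 15 mm thick, each one different. Origin: middle of its glazed face.
- cleaner: Bystander: jar of cleaner with blue cap, 68 mm across, 125 mm high. Origin: centre of its underside. It and the scraper stand in front of the ledge, one to the left and one to the right, either way round.
- mallet: Bystander: rubber mallet lying on the bench, 220 mm long. Origin: under the middle of its length.
- new_tiles: Bystander: stack of four new tiles, 196 x 147 mm, 67 mm high. Origin: centre of its underside.
- detergent_box: Bystander: green carton 70 x 150 x 190 mm. Origin: centre of its underside.
Mind the look-alikes: they are no part of the job. Leave any yellow look-alike of the chip2 alone. What is shaped like the chip3 but blue is not meant.

How it is judged:
On the way, in this order (a step that is already met when the one before it is completed fails the run):
1. the scraper is pressed on the bed (over 5 N) on the clear strip beside the tiles (contact force between sole and anything else above 5 N and y of scraper in the frame of ledge between -0.085 and 0 m and x of scraper in the frame of ledge between -0.02 and 0.02 m and z of scraper in the frame of ledge below 0.094 m), for 0.1 s.
2. it is still pressed on the bed (over 5 N) halfway along (contact force between sole and anything else above 5 N and y of scraper in the frame of ledge between -0.165 and -0.115 m and x of scraper in the frame of ledge between -0.02 and 0.02 m and z of scraper in the frame of ledge below 0.094 m), for 0.05 s.
3. it is still pressed on the bed (over 5 N) as its front edge reaches the open end (contact force between sole and anything else above 5 N and y of scraper in the frame of ledge between -0.29 and -0.205 m and x of scraper in the frame of ledge between -0.02 and 0.02 m and z of scraper in the frame of ledge below 0.094 m), for 0.05 s.
At the end, for the whole second after the job is handed in: All five shards lie at rest inside the tray (glazed face under 66 mm above its underside); the last tile is flush (joint below 0.011 rad); the scraper stands at rest on its sole on the bench (underside under 12 mm up, tilt under 0.12 rad); the tray is within 30 mm of its start (x of chip1 in the frame of tray between -0.12 and 0.12 m and y of chip1 in the frame of tray between -0.1 and 0.1 m and z of each of chip1, chip2, chip3, chip4, chip5 in the frame of tray below 0.066 m and linear speed of each of chip1, chip2, chip3, chip4, chip5 below 0.03 m/s and x of chip2 in the frame of tray between -0.12 and 0.12 m and y of chip2 in the frame of tray between -0.1 and 0.1 m and x of chip3 in the frame of tray between -0.12 and 0.12 m and y of chip3 in the frame of tray between -0.1 and 0.1 m and x of chip4 in the frame of tray between -0.12 and 0.12 m and y of chip4 in the frame of tray between -0.1 and 0.1 m and x of chip5 in the frame of tray between -0.12 and 0.12 m and y of chip5 in the frame of tray between -0.1 and 0.1 m and value of joint click_tile below 0.011 rad and height (world z) of scraper below 0.012 m and angle between scraper's own z axis and vertical below 0.12 rad and linear speed of scraper below 0.02 m/s and distance of tray from where it was at the start of the episode below 0.03 m); the robot touches nothing.
It fails at once if the sole pressed on the green cement bed with more than 20 N (contact force between sole and anything else above 20 N and y of scraper in the frame of ledge between -0.3 and 0 m and x of scraper in the frame of ledge between -0.05 and 0.05 m and z of scraper in the frame of ledge between 0.05 and 0.1 m).
It fails at once if a shard touched by the fingers (contact force between the fingers and chip1 above 0.5 N or contact force between the fingers and chip2 above 0.5 N or contact force between the fingers and chip3 above 0.5 N or contact force between the fingers and chip4 above 0.5 N or contact force between the fingers and chip5 above 0.5 N).
It fails at once if another thing moved by more than 30 mm (the stack of tiles: 20 mm) (distance of any of cleaner, mallet, detergent_box from where it was at the start of the episode above 0.03 m or distance of new_tiles from where it was at the start of the episode above 0.02 m).
It also fails if it takes over 67 s, if anything falls off the work surface, if the arm or the gripper's body presses on something with over 40 N, if the wrist force passes 120 N, or if a joint passes its speed limit or range.

## Working session

There is one attempt and no reset: what is moved stays moved. The work goes in short steps, Python scripts to look and compute and a tool call to move; the robot and the scene stay as the last step left them, time stands still between calls to the robot, and variables do not carry over. Pictures are saved under pics/ and viewed, about 8 in all and at most 12, crops included, and the job is handed in when it is done.

Besides the shell and the picture viewer there is one more tool, called after ">>>" as name(argument=value, ...), one argument or row to a line, values as JSON. jog_arm: Moves the arm, as the interface text tells. Its arguments: {"type":"object","properties":{"deltas":{"type":"array"}},"required":["deltas"]}

```bash
ls; mkdir -p pics; python3 - <<'E'
from workcell import *
import cv2
o=get_obs(); print({k:o[k] for k in('clock','eef_pos','tool_rot','ft_force','grip_width')})
for n in('top','side'):
    im=camera(n); cv2.imwrite(f'pics/{n}0.png',cv2.resize(im[:,:,::-1],(768,576)))
    print(n,camera_model(n))
E
```

```text
pics
{'clock': 0.0, 'eef_pos': array([ 0.18557313, -0.46351061,  0.19391076]), 'tool_rot': array([ 9.81929858e-01,  1.89242278e-01, -1.94277352e-04, -1.03795896e-03]), 'ft_force': array([-0.45221607, -0.22128809,  0.50275404]), 'grip_width': 0.08560093971807649}
top {'fovy': 52.67129824813816, 'cx': 249.4920966207611, 'cy': 193.19903041634913, 'pose': array([[ 0.00691341, -0.99358048,  0.11291606,  0.38408708],
       [-0.99969061, -0.00416916,  0.02452158,  0.01470912],
       [-0.0238934 , -0.11305065, -0.9933019 ,  1.40307818],
       [ 0.        ,  0.        ,  0.        ,  1.        ]])}
side {'fovy': 48.49793753159202, 'cx': 248.96509521249038, 'cy': 182.79866916048485, 'pose': array([[ 0.99701367, -0.04697008,  0.06129889,  0.45097966],
       [-0.07711826, -0.64733781,  0.75829186, -0.88224499],
       [ 0.00406406, -0.76075461, -0.64902689,  0.85721762],
       [ 0.        ,  0.        ,  0.        ,  1.        ]])}
```

View pics/top0.png

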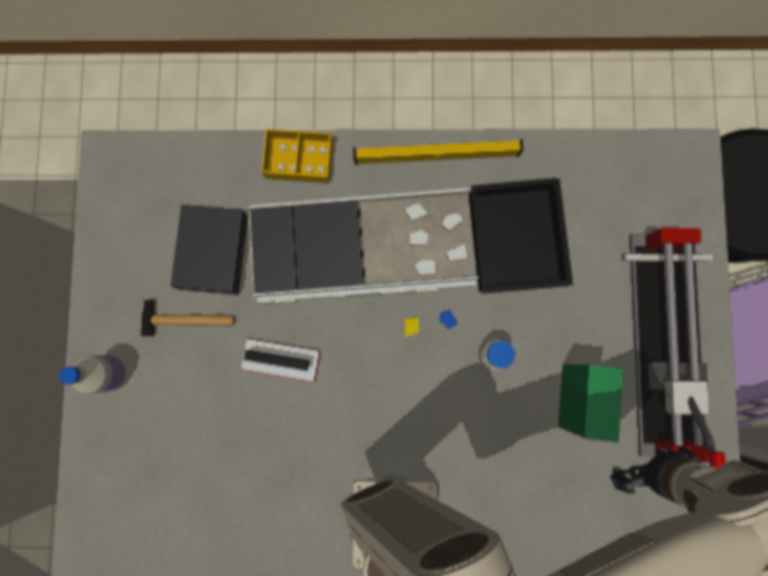

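View pics/side0.png

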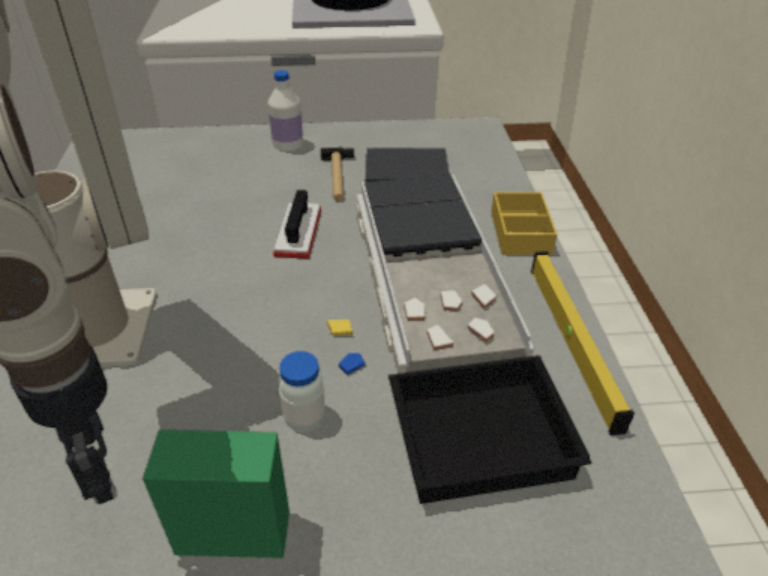

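```bash
cat > h.py <<'E'
import numpy as np, cv2
from workcell import *
from scipy.optimize import minimize
def K(m):
    f=192/np.tan(np.radians(m['fovy'])/2); return f
def proj(P,n):
    m=camera_model(n); T=np.linalg.inv(m['pose']); q=np.atleast_2d(P)@T[:3,:3].T+T[:3,3]
    return q[:,:2]/q[:,2:]*K(m)+[m['cx'],m['cy']]
def ray(uv,n,z):
    m=camera_model(n); d=m['pose'][:3,:3]@np.array([(uv[0]-m['cx'])/K(m),(uv[1]-m['cy'])/K(m),1]); c=m['pose'][:3,3]
    return c+d*(z-c[2])/d[2]
def mask(t,n,i=0):
    r=masks_of(t,n); print(t,n,[(round(float(q['conf']),2),np.round(q['at']).tolist(),int(q['pixels'].sum())) for q in r]); return r[i]['pixels'] if r else None
def pose(pts,x): # pts local, x=(x,y,yaw)
    c,s=np.cos(x[2]),np.sin(x[2]); return pts@np.array([[c,s,0],[-s,c,0],[0,0,1]])+[x[0],x[1],0]
def box(a,b,h,z0=0): return np.array([[i*a/2,j*b/2,k] for i in(-1,1) for j in(-1,1) for k in(z0,h)])
def hullimg(uv,S=4):
    im=np.zeros((384*S,512*S),np.uint8); h=cv2.convexHull(((uv+.5)*S).astype(np.float32)); cv2.fillConvexPoly(im,h.round().astype(np.int32),1); return im
def fit(pts,masks,x0):
    H={}
    for n,m in masks.items():
        mm=m.astype(np.uint8); mm=cv2.morphologyEx(mm,cv2.MORPH_OPEN,np.ones((3,3)))
        M=cv2.resize(mm,None,fx=4,fy=4,interpolation=cv2.INTER_NEAREST)
        ys,xs=np.nonzero(M); h=cv2.convexHull(np.c_[xs,ys].astype(np.int32)); I=np.zeros_like(M); cv2.fillConvexPoly(I,h,1); H[n]=I
    def cost(x):
        c=0
        for n,I in H.items():
            J=hullimg(proj(pose(pts,x),n)); c+=1-(I&J).sum()/(I|J).sum()
        return c
    s=np.array(x0)+np.array([[0,0,0],[.02,0,0],[0,.02,0],[0,0,.15]])
    r=minimize(cost,x0,method='Nelder-Mead',options=dict(initial_simplex=s,xatol=1e-4,fatol=1e-5,maxiter=250)); return r.x,r.fun
E
python3 - <<'E'
from h import *
camera('top');camera('side')
M={}
for t in('ledge','click_tile','scraper','tray','chip1','cleaner'):
    for n in('top','side'): M[t,n]=mask(t,n)
L=M['ledge','top']|M['click_tile','top']
ys,xs=np.nonzero(L);g=ray((xs.mean(),ys.mean()),'top',.08)
print('ledge',fit(box(.208,.51,.096),{'top':L},[g[0],g[1],0.05]))
ys,xs=np.nonzero(M['tray','top']);g=ray((xs.mean(),ys.mean()),'top',.03)
print('tray',fit(box(.24,.2,.058),{n:M['tray',n] for n in('top','side')},[g[0],g[1],0.05]))
sp=np.r_[box(.18,.076,.042),box(.15,.026,.068)]
ys,xs=np.nonzero(M['scraper','top']);g=ray((xs.mean(),ys.mean()),'top',.03)
for k in (['top'],['side'],['top','side']): print('scr',fit(sp,{n:M['scraper',n] for n in k},[g[0],g[1],1.45]))
E
```

```text
ledge top [(0.7, [210.0, 171.0], 5936)]
ledge side [(0.88, [272.0, 154.0], 5386), (0.74, [268.0, 108.0], 1098), (0.29, [303.0, 200.0], 159)]
click_tile top [(0.98, [220.0, 167.0], 2390), (0.3, [212.0, 166.0], 5697)]
click_tile side [(0.67, [282.0, 150.0], 2139), (0.61, [268.0, 108.0], 1133)]
scraper top [(0.57, [185.0, 241.0], 1088)]
scraper side [(0.97, [199.0, 153.0], 928)]
tray top [(0.82, [349.0, 156.0], 4538)]
tray side [(0.75, [324.0, 286.0], 9609), (0.56, [202.0, 259.0], 1431)]
chip1 top [(0.56, [272.0, 218.0], 85), (0.52, [298.0, 214.0], 87), (0.45, [279.0, 142.0], 110), (0.44, [284.0, 178.0], 108), (0.39, [298.0, 148.0], 114)]
chip1 side [(0.64, [290.0, 224.0], 186), (0.52, [321.0, 195.0], 192), (0.51, [319.0, 217.0], 172), (0.5, [229.0, 218.0], 134), (0.49, [302.0, 199.0], 151), (0.48, [274.0, 206.0], 193), (0.48, [232.0, 242.0], 152)]
cleaner top [(0.76, [330.0, 236.0], 397)]
cleaner side [(0.82, [200.0, 260.0], 1402)]
ledge (array([0.6412845 , 0.08010265, 0.08116022]), np.float64(0.08588722174618513))
tray (array([ 0.66849713, -0.28747162,  0.09825078]), np.float64(0.1766069722758592))
scr (array([0.37447461, 0.27016806, 1.41252048]), np.float64(0.04027339642481598))
scr (array([0.37479979, 0.27663901, 1.41845969]), np.float64(0.12502026041385272))
scr (array([0.37477798, 0.27150208, 1.41854772]), np.float64(0.17163685944846874))
```

```bash
cat > ov.py <<'E'
from h import *
import sys
def ov(L,S,T,name):
    out=[]
    for n,(x0,x1,y0,y1) in {'top':(150,400,110,265),'side':(170,400,80,335)}.items():
        im=cv2.resize(camera(n)[y0:y1,x0:x1,::-1],None,fx=3 if n=='top' else 2.3,fy=3 if n=='top' else 2.3,interpolation=cv2.INTER_CUBIC); f=3 if n=='top' else 2.3
        def pl(P,x,c,closed=True):
            uv=((proj(pose(np.array(P,float),x),n)+.5-[x0,y0])*f); cv2.polylines(im,[uv.round().astype(np.int32)],closed,c,1)
        a,b,h=.104,.255,.096
        pl([[-a,-b,h],[a,-b,h],[a,b,h],[-a,b,h]],L,(0,0,255)); pl([[-a,-b,0],[-a,b,0]],L,(0,0,255),False)
        pl([[-.1,0,.076],[.1,0,.076],[.1,-b,.076],[-.1,-b,.076]],L,(0,255,0)); pl([[-.098,.153,.096],[.098,.153,.096]],L,(255,0,255),False)
        pl([[-.09,-.038,0],[.09,-.038,0],[.09,.038,0],[-.09,.038,0]],S,(0,255,255)); pl([[-.075,-.013,.068],[.075,-.013,.068],[.075,.013,.068],[-.075,.013,.068]],S,(0,255,0))
        for z in(0,.058): pl([[-.12,-.1,z],[.12,-.1,z],[.12,.1,z],[-.12,.1,z]],T,(255,255,0))
        cv2.imwrite(f'pics/{name}_{n}.png',im)
E
python3 - <<'E'
from ov import *
ov([.6413,.0801,.0812],[.3745,.270,1.415],[.6685,-.2875,.098],'ov1')
E
```

```text
(no output)
```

View pics/ov1_top.png

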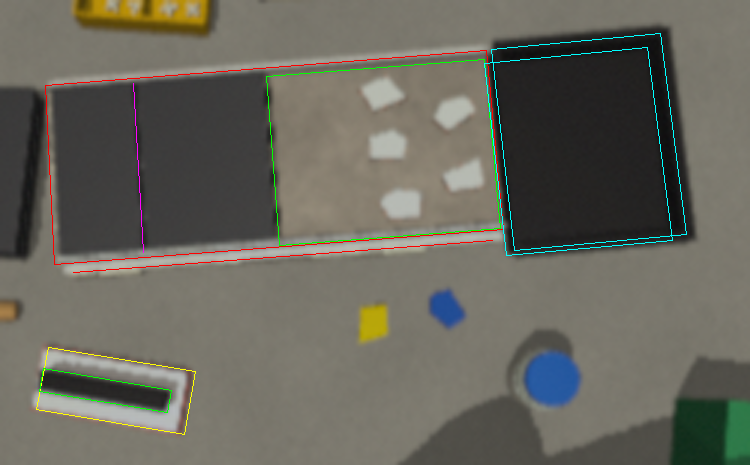

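View pics/ov1_side.png

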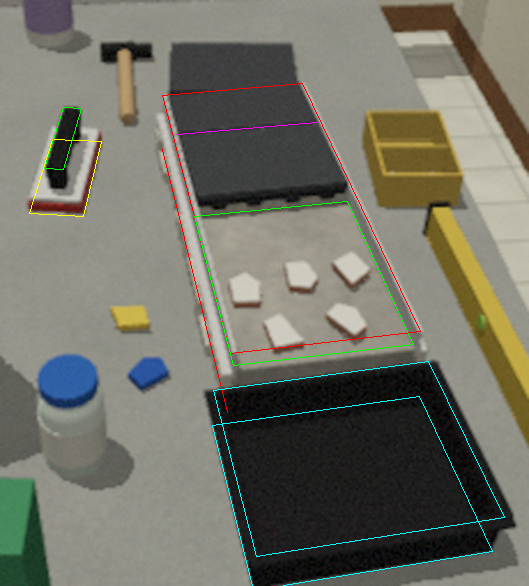

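```bash
python3 - <<'E'
from h import *
o=get_obs(); print(o['clock'])
for n in('top','side'): print(n,proj(o['eef_pos'],n), proj([[0,0,0]],n))
n='side'; S=4
im=camera(n); x0,x1,y0,y1=230,372,110,255
im=cv2.resize(im[y0:y1,x0:x1,::-1],None,fx=S,fy=S,interpolation=cv2.INTER_CUBIC)
L=[.6413,.0755,.0775]
def dots(P,c):
    for p in proj(pose(np.array(P,float),L),n): cv2.circle(im,tuple(int(v) for v in ((p+.5-[x0,y0])*S).round()),3,c,1)
dots([[s*.104,y,.096] for s in(-1,1) for y in np.linspace(-.255,.255,11)],(0,0,255))
dots([[s*.1,y,.076] for s in(-1,1) for y in np.linspace(-.255,0,6)],(0,255,0))
dots([[x,.005,.105] for x in np.linspace(-.098,.098,5)]+[[x,.153,.096] for x in np.linspace(-.098,.098,5)],(255,0,255))
cv2.imwrite('pics/z1.png',im)
n='top'; S=5
im=camera(n); x0,x1,y0,y1=160,320,120,205
im=cv2.resize(im[y0:y1,x0:x1,::-1],None,fx=S,fy=S,interpolation=cv2.INTER_CUBIC)
dots([[s*.104,y,.096] for s in(-1,1) for y in np.linspace(-.255,.255,11)],(0,0,255))
dots([[s*.1,y,.076] for s in(-1,1) for y in np.linspace(-.255,0,6)],(0,255,0))
dots([[x,.005,.105] for x in np.linspace(-.098,.098,5)]+[[x,.153,.096] for x in np.linspace(-.098,.098,5)],(255,0,255))
cv2.imwrite('pics/z2.png',im)
E
```

```text
0.9
top [[417.88575504 304.8243669 ]] [[262.5865215  348.44134289]]
side [[ 74.37664064 326.15762319]] [[ 63.49556867 219.17137643]]
```

View pics/z1.png

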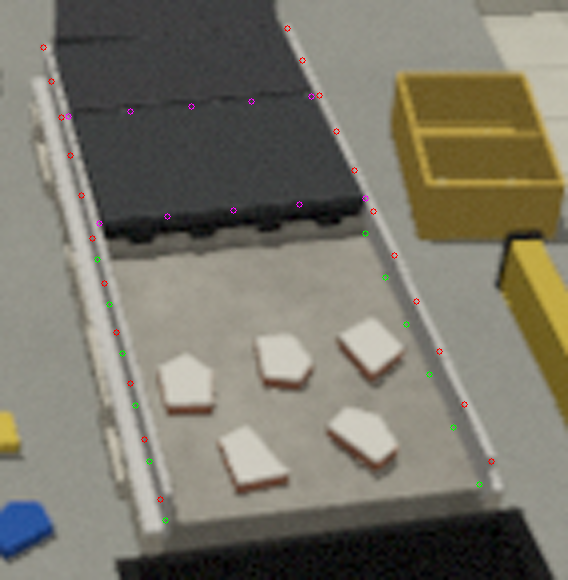

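View pics/z2.png

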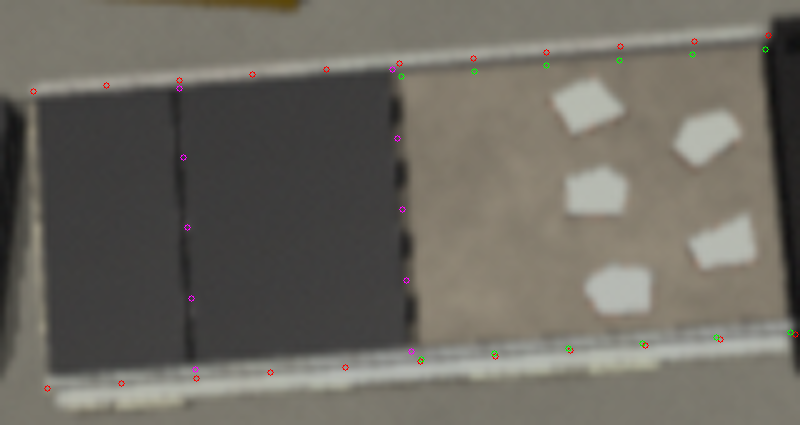

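```bash
cat > plan.py <<'E'
import numpy as np
from workcell import get_obs
from scipy.spatial.transform import Rotation as R
def st():
    o=get_obs(); r=R.from_quat(o['tool_rot']); M=r.as_matrix(); return o,np.array(o['eef_pos']),r,M
def rep():
    o,p,r,M=st(); a=np.degrees(np.arctan2(M[1,0],M[0,0])); print('t',round(o['clock'],2),'p',np.round(p*1000,1),'a',round(a,2),'zaxis',np.round(M[:,2],4),'F',np.round(o['ft_force'],2),'T',np.round(o['ft_torque'],2),'w',round(o['grip_width']*1000,1),'q',np.round(o['joint_pos'],2)); return p,a
def plan(wps,w,step=45,rstep=8):
    """wps: list of (x,y,z mm, a deg) ; prints rows, vertical tool"""
    o,p,r,M=st(); p=p*1000
    for x,y,z,a in wps:
        t=np.array([x,y,z]); T=R.from_matrix(np.array([[np.cos(A:=np.radians(a)),np.sin(A),0],[np.sin(A),-np.cos(A),0],[0,0,-1]]))
        rv=(r.inv()*T).as_rotvec(degrees=True)
        k=max(1,int(np.ceil(max(np.linalg.norm(t-p)/step,np.linalg.norm(rv)/rstep))))
        for i in range(k):
            d=r.inv().apply((t-p)/(k-i)); v=(r.inv()*T).as_rotvec(degrees=True)/(k-i)
            row=[*np.round(d,1),*np.round(v,2),w]; print([float(u) for u in row])
            p=p+r.apply(row[:3]); r=r*R.from_rotvec(row[3:6],degrees=True)
        print('--')
E
python3 -c "
from plan import *
rep(); plan([(186,-464,330,21.8),(420,-150,330,45),(375,271,250,80.9)],85)"
```

```text
t 1.0 p [ 185.8 -464.2  194.8] a 21.82 zaxis [ 0.e+00 -1.e-04 -1.e+00] F [-0.04  0.08 -1.45] T [-0.02 -0.02 -0.01] w 85.6 q [-1.19  0.24  0.01  1.34 -0.    1.57]
[0.1, -0.0, -33.8, 0.0, 0.0, 0.0, 85.0]
[0.0, -0.0, -33.8, 0.0, 0.0, 0.01, 85.0]
[0.1, -0.1, -33.8, 0.0, 0.0, 0.0, 85.0]
[0.0, -0.0, -33.8, 0.0, 0.0, 0.01, 85.0]
--
[37.1, -22.7, 0.0, 0.0, 0.0, -2.58, 85.0]
[38.1, -21.1, 0.0, 0.0, 0.0, -2.58, 85.0]
[39.0, -19.3, 0.0, 0.0, 0.0, -2.58, 85.0]
[39.8, -17.5, 0.0, 0.0, 0.0, -2.58, 85.0]
[40.6, -15.7, 0.0, 0.0, 0.0, -2.58, 85.0]
[41.2, -13.9, 0.0, 0.0, 0.0, -2.58, 85.0]
[41.8, -12.0, 0.0, 0.0, 0.0, -2.57, 85.0]
[42.4, -10.2, 0.0, 0.0, 0.0, -2.58, 85.0]
[42.7, -8.2, 0.0, 0.0, 0.0, -2.57, 85.0]
--
[26.6, -33.0, 8.0, 0.0, 0.0, -3.59, 85.0]
[28.6, -31.2, 8.0, 0.0, 0.0, -3.59, 85.0]
[30.5, -29.4, 8.0, 0.0, 0.0, -3.59, 85.0]
[32.3, -27.4, 8.0, 0.0, 0.0, -3.59, 85.0]
[33.9, -25.3, 8.0, 0.0, 0.0, -3.59, 85.0]
[35.4, -23.2, 8.0, 0.0, 0.0, -3.59, 85.0]
[36.8, -20.9, 8.0, 0.0, 0.0, -3.59, 85.0]
[38.1, -18.5, 8.0, 0.0, 0.0, -3.59, 85.0]
[39.2, -16.1, 8.0, 0.0, 0.0, -3.59, 85.0]
[40.1, -13.7, 8.0, 0.0, 0.0, -3.59, 85.0]
--
```

>>> jog_arm(
  deltas=[
    [[0,0,-34,0,0,0,85],[0,0,-34,0,0,0,85],[0,0,-34,0,0,0,85],[0,0,-34,0,0,0,85],[37,-23,0,0,0,-2.6,85]],
  ],
)

```text
clock: 1.5
eef_pos: [0.2099, -0.43, 0.3331]
tool_rot: [0.978, 0.209, -0.001, -0.003]
ft_force: [1.8, 0.1, 0.1]
grip_width: 0.0854
```

>>> jog_arm(
  deltas=[
    [[38,-21,0,0,0,-2.6,85],[39,-19,0,0,0,-2.6,85],[40,-17.5,0,0,0,-2.6,85],[40.5,-15.5,0,0,0,-2.6,85],[41,-14,0,0,0,-2.6,85]],
  ],
)

```text
clock: 2.0
eef_pos: [0.3439, -0.2526, 0.3357]
tool_rot: [0.948, 0.319, 0.001, 0.0]
ft_force: [1.4, -0.1, 0.2]
grip_width: 0.0851
```

```bash
python3 -c "
from plan import *
rep(); plan([(420,-150,330,45),(375,271,250,80.9)],85)"
```

```text
t 2.0 p [ 343.9 -252.6  335.7] a 37.26 zaxis [ 0.0023 -0.     -1.    ] F [ 1.35 -0.11  0.23] T [-0.06 -0.06 -0.01] w 85.1 q [-0.63  0.07  0.17  1.66  0.    1.86]
[40.9, -11.9, 2.0, 0.03, -0.03, -2.58, 85.0]
[41.4, -10.0, 1.9, 0.03, -0.04, -2.58, 85.0]
[41.7, -8.1, 1.9, 0.03, -0.03, -2.58, 85.0]
--
[26.6, -32.9, 8.0, -0.0, -0.0, -3.59, 85.0]
[28.6, -31.2, 8.0, -0.0, -0.0, -3.59, 85.0]
[30.5, -29.4, 8.0, -0.0, -0.0, -3.59, 85.0]
[32.3, -27.4, 8.0, -0.0, -0.0, -3.59, 85.0]
[33.9, -25.3, 8.0, -0.0, -0.0, -3.59, 85.0]
[35.5, -23.2, 8.0, -0.0, -0.0, -3.59, 85.0]
[36.8, -20.9, 8.0, -0.0, -0.0, -3.59, 85.0]
[38.1, -18.5, 8.0, -0.0, -0.0, -3.59, 85.0]
[39.1, -16.1, 8.0, -0.0, -0.0, -3.59, 85.0]
[40.1, -13.7, 8.1, -0.0, -0.0, -3.59, 85.0]
--
```

>>> jog_arm(
  deltas=[
    [[41,-12,2,0,0,-2.6,85],[41.5,-10,2,0,0,-2.6,85],[41.5,-8,2,0,0,-2.6,85],[26.5,-33,8,0,0,-3.6,85],[28.5,-31,8,0,0,-3.6,85]],
  ],
)

```text
clock: 2.5
eef_pos: [0.4162, -0.0582, 0.3136]
tool_rot: [0.895, 0.446, 0.003, 0.002]
ft_force: [0.5, 1.5, 0.1]
grip_width: 0.0848
```

>>> jog_arm(
  deltas=[
    [[30.5,-29.5,8,0,0,-3.6,85],[32.5,-27.5,8,0,0,-3.6,85],[34,-25.5,8,0,0,-3.6,85],[35.5,-23,8,0,0,-3.6,85],[37,-21,8,0,0,-3.6,85]],
  ],
)

```text
clock: 3.0
eef_pos: [0.3884, 0.1609, 0.272]
tool_rot: [0.811, 0.585, 0.004, 0.003]
ft_force: [0.2, 0.4, -0.1]
grip_width: 0.0851
```

```bash
python3 -c "
from plan import *
rep(); plan([(375,272,160,80.9),(375,272,70,80.9)],85)"
```

```text
t 3.0 p [388.4 160.9 272. ] a 71.65 zaxis [ 1.010e-02 -9.000e-04 -9.999e-01] F [ 0.22  0.43 -0.08] T [-0.01 -0.08 -0.02] w 85.1 q [ 0.4   0.05 -0.02  1.49 -0.    2.29]
[25.3, -12.2, 27.9, 0.14, -0.02, -2.31, 85.0]
[25.7, -11.1, 28.0, 0.14, -0.02, -2.31, 85.0]
[26.2, -10.0, 28.0, 0.15, -0.02, -2.32, 85.0]
[26.5, -8.8, 28.0, 0.14, -0.03, -2.31, 85.0]
--
[0.0, -0.0, 45.0, 0.0, 0.0, -0.0, 85.0]
[0.0, -0.0, 45.0, 0.0, 0.0, -0.0, 85.0]
--
```

>>> jog_arm(
  deltas=[
    [[25,-12,28,0.1,0,-2.3,85],[26,-11,28,0.1,0,-2.3,85],[26,-10,28,0.1,0,-2.3,85],[26.5,-9,28,0.1,0,-2.3,85],[0,0,20,0,0,0,85]],
  ],
)

```text
clock: 3.5
eef_pos: [0.3751, 0.2833, 0.1386]
tool_rot: [0.756, 0.655, 0.007, 0.001]
ft_force: [-0.4, -0.5, 0.2]
grip_width: 0.0846
```

```bash
python3 - <<'E'
from plan import *
from h import *
p,a=rep(); plan([(375,272,100,80.9)],85)
S=3;out=[]
X=[.3745,.270,1.4125]
for n,(x0,x1,y0,y1) in {'top':(110,240,170,290),'side':(140,270,80,200)}.items():
    im=camera(n); im=cv2.resize(im[y0:y1,x0:x1,::-1],None,fx=S,fy=S,interpolation=cv2.INTER_CUBIC)
    def pl(P,c): cv2.polylines(im,[((proj(np.array(P),n)+.5-[x0,y0])*S).round().astype(np.int32)],True,c,1)
    pl(pose(np.array([[-.09,-.038,0],[.09,-.038,0],[.09,.038,0],[-.09,.038,0]]),X),(0,255,255)); pl(pose(np.array([[-.075,-.013,.068],[.075,-.013,.068],[.075,.013,.068],[-.075,.013,.068]]),X),(0,255,0))
    o,P,r,M=st()
    pl([P+M@[0,.0425,-.013],P+M@[0,-.0425,-.013]],(0,0,255)); pl([P+M@[.011,.0425,-.013],P+M@[-.011,.0425,-.013]],(0,0,255))
    out.append(im)
cv2.imwrite('pics/g1.png',np.hstack(out))
for n in('top','side'):
    m=mask('scraper',n)
E
```

```text
t 3.5 p [375.1 283.3 138.6] a 81.83 zaxis [ 0.012   0.0072 -0.9999] F [-0.44 -0.52  0.2 ] T [-0.07  0.04  0.01] w 84.6 q [ 0.65  0.2  -0.19  1.16 -0.    2.36]
[-11.5, 1.1, 38.5, 0.62, -0.51, 0.93, 85.0]
--
scraper top [(0.63, [193.0, 242.0], 778), (0.34, [390.0, 267.0], 1949)]
scraper side [(0.97, [196.0, 153.0], 953), (0.74, [281.0, 152.0], 2113)]
```

View pics/g1.png

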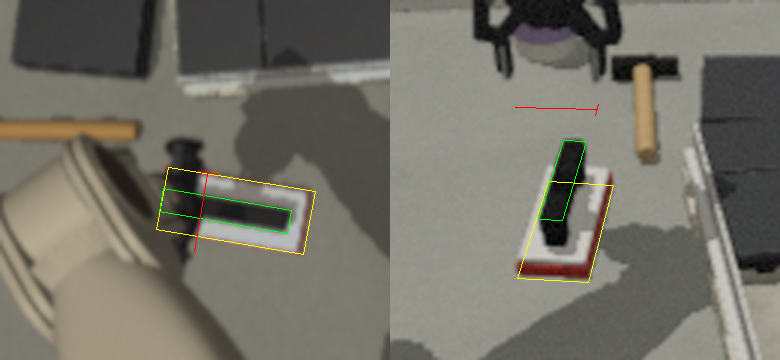

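```bash
python3 - <<'E'
from plan import *
from h import *
p,a=rep()
S=4;out=[]
for n,(x0,x1,y0,y1) in {'top':(140,240,200,280),'side':(150,250,80,160)}.items():
    im=camera(n); im=cv2.resize(im[y0:y1,x0:x1,::-1],None,fx=S,fy=S,interpolation=cv2.INTER_CUBIC)
    def pl(P,c): cv2.polylines(im,[((proj(np.array(P),n)+.5-[x0,y0])*S).round().astype(np.int32)],True,c,1)
    o,P,r,M=st()
    pl([P+M@[0,.0425,-.013],P+M@[0,-.0425,-.013]],(0,0,255)); pl([P+M@[.011,.0425,-.013],P+M@[-.011,.0425,-.013]],(0,0,255))
    out.append(im)
cv2.imwrite('pics/g2.png',np.hstack(out)); rep()
E
```

```text
t 3.7 p [375.8 280.4 140.7] a 81.55 zaxis [ 0.0124  0.006  -0.9999] F [ 0.35 -0.32  0.27] T [-0.01 -0.01 -0.  ] w 84.9 q [ 0.64  0.2  -0.19  1.17 -0.    2.36]
t 3.8 p [377.  280.8 142. ] a 81.5 zaxis [ 0.0151  0.0081 -0.9999] F [0.74 0.   1.31] T [-0.02 -0.03  0.02] w 84.8 q [ 0.64  0.2  -0.19  1.17 -0.    2.36]
```

View pics/g2.png

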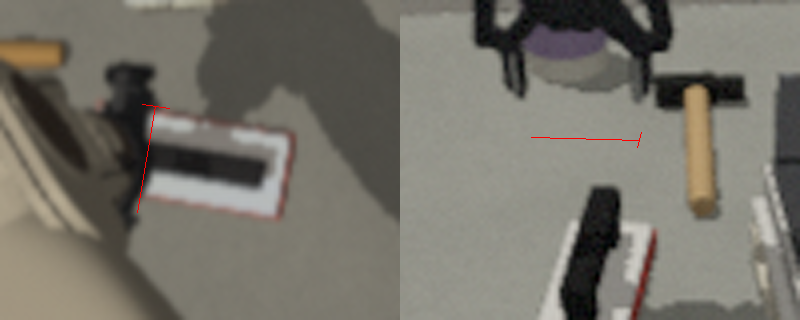

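```bash
python3 - <<'E'
from plan import *
from h import *
for z in(.14,.153,.165,.18,.2):
    P=ray((194.9,104.1),'side',z); print(z,P,(proj(P,'top')[0]-[140,200])*4)
plan([(375,268,95,80.9)],85)
E
```

```text
0.14 [0.37139316 0.36823564 0.14      ] [ 40.42671593 162.0595396 ]
0.153 [0.37283572 0.34556992 0.153     ] [ 63.97317343 160.58662412]
0.165 [0.3741673  0.32464773 0.165     ] [ 86.15823862 159.19886863]
0.18 [0.37583179 0.29849498 0.18      ] [114.51726521 157.42490968]
0.2 [0.3780511  0.26362466 0.2       ] [153.45768153 154.9890468 ]
[-6.7, -0.4, 23.4, 0.39, -0.3, 0.3, 85.0]
[-6.6, -0.1, 23.5, 0.39, -0.29, 0.3, 85.0]
--
```

>>> jog_arm(
  deltas=[
    [[-6.5,0,23,0.4,-0.3,0.3,85],[-6.5,0,23,0.4,-0.3,0.3,85],[0,0,0,0,0,0,85]],
  ],
)

```text
clock: 4.1
eef_pos: [0.3804, 0.2693, 0.1009]
tool_rot: [0.762, 0.647, 0.006, 0.0]
ft_force: [-0.6, 0.4, -0.3]
grip_width: 0.0851
```

```bash
python3 - <<'E'
from plan import *
from h import *
p,a=rep()
S=4;out=[]
for n,(x0,x1,y0,y1) in {'top':(140,240,200,280),'side':(150,250,80,180)}.items():
    im=camera(n); im=cv2.resize(im[y0:y1,x0:x1,::-1],None,fx=S,fy=S,interpolation=cv2.INTER_CUBIC)
    def pl(P,c): cv2.polylines(im,[((proj(np.array(P),n)+.5-[x0,y0])*S).round().astype(np.int32)],True,c,1)
    o,P,r,M=st()
    for w in(-.0425,.0425): pl([P+M@[-.011,w,-.013],P+M@[.011,w,-.013],P+M@[.011,w,-.04],P+M@[-.011,w,-.04]],(0,0,255))
    out.append(np.pad(im,((0,400-im.shape[0]),(0,0),(0,0))))
cv2.imwrite('pics/g3.png',np.hstack(out)); rep();plan([(375,268,60,80.9)],85)
E
```

```text
t 4.1 p [380.4 269.3 100.9] a 80.67 zaxis [ 0.0096  0.0071 -0.9999] F [-0.58  0.36 -0.33] T [ 0.04  0.05 -0.  ] w 85.1 q [ 0.62  0.23 -0.26  1.06  0.    2.35]
t 4.2 p [382.1 271.1 103.2] a 80.72 zaxis [ 0.0136  0.0102 -0.9999] F [ 0.41  0.08 -0.24] T [-0.01 -0.02 -0.06] w 85.0 q [ 0.62  0.23 -0.26  1.07  0.    2.35]
[-4.7, -7.0, 43.1, 0.68, -0.7, -0.19, 85.0]
--
```

View pics/g3.png

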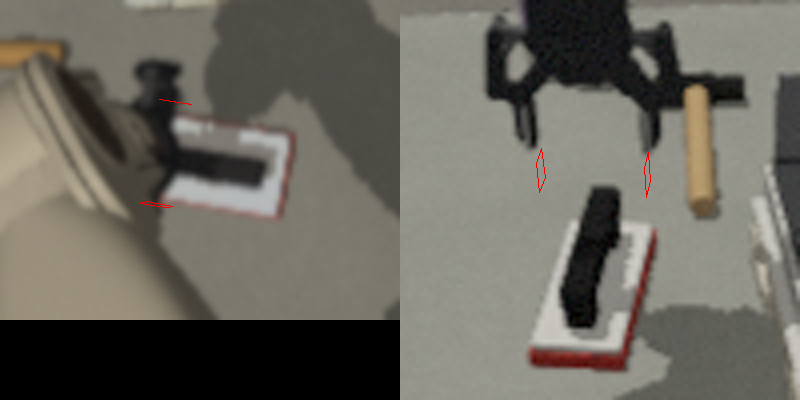

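>>> jog_arm(
  deltas=[
    [[-3,-7,32,0.5,-0.5,0,85],[0,0,20,0,0,0,85],[0,0,10,0,0,0,85],[0,0,0,0,0,0,85]],
  ],
)

```text
clock: 4.6
eef_pos: [0.3819, 0.2741, 0.0477]
tool_rot: [0.762, 0.647, 0.011, 0.001]
ft_force: [-0.6, -0.6, -0.4]
grip_width: 0.0848
```

```bash
python3 - <<'E'
from plan import *
rep();rep();plan([(375,270,35,80.9)],85)
E
```

```text
t 4.6 p [381.9 274.1  47.7] a 80.64 zaxis [ 0.017   0.0131 -0.9998] F [-0.59 -0.56 -0.41] T [-0.04  0.06  0.03] w 84.8 q [ 0.62  0.29 -0.34  0.92  0.    2.36]
t 4.6 p [381.9 274.1  47.7] a 80.64 zaxis [ 0.017   0.0131 -0.9998] F [-0.59 -0.56 -0.41] T [-0.04  0.06  0.03] w 84.8 q [ 0.62  0.29 -0.34  0.92  0.    2.36]
[-5.4, -6.3, 12.5, 0.84, -0.89, -0.26, 85.0]
--
```

>>> jog_arm(
  deltas=[
    [[-5,-6,12,1.2,-1.2,-0.3,85],[0,0,0,0.3,-0.3,0,85],[0,0,0,0,0,0,0],[0,0,0,0,0,0,0],[0,0,0,0,0,0,0]],
  ],
)

```text
clock: 5.1
eef_pos: [0.3779, 0.2724, 0.0385]
tool_rot: [0.761, 0.649, -0.006, -0.001]
ft_force: [-0.1, 0.2, -0.4]
grip_width: 0.0437
```

```bash
python3 - <<'E'
from plan import *
rep()
E
```

```text
t 5.1 p [377.9 272.4  38.5] a 80.97 zaxis [-0.01   -0.0063 -0.9999] F [-0.13  0.2  -0.36] T [-0.02  0.03  0.  ] w 43.7 q [ 0.62  0.32 -0.33  0.94  0.    2.35]
```

>>> jog_arm(
  deltas=[
    [[0,0,3,0,0,0,0],[0,0,0,0,0,0,0],[0,0,0,0,0,0,0],[0,0,0,0,0,0,0]],
  ],
)

```text
clock: 5.5
eef_pos: [0.3781, 0.2725, 0.0357]
tool_rot: [0.761, 0.649, -0.005, -0.001]
ft_force: [0.5, 0.8, 0.4]
grip_width: 0.0
```

```bash
python3 - <<'E'
from plan import *
rep()
E
```

```text
t 5.5 p [378.1 272.5  35.7] a 80.97 zaxis [-0.0092 -0.0057 -0.9999] F [0.49 0.78 0.43] T [-0.   -0.04 -0.01] w 0.0 q [ 0.62  0.32 -0.33  0.93  0.    2.35]
```

```bash
python3 - <<'E'
from plan import *
from h import *
S=4;out=[]
for n,(x0,x1,y0,y1) in {'top':(140,240,200,280),'side':(150,250,80,180)}.items():
    im=camera(n); im=cv2.resize(im[y0:y1,x0:x1,::-1],None,fx=S,fy=S,interpolation=cv2.INTER_CUBIC)
    def pl(P,c): cv2.polylines(im,[((proj(np.array(P),n)+.5-[x0,y0])*S).round().astype(np.int32)],True,c,1)
    o,P,r,M=st()
    pl([P+M@[-.011,0,0],P+M@[.011,0,0],P+M@[.011,0,-.04],P+M@[-.011,0,-.04]],(0,0,255))
    out.append(np.pad(im,((0,400-im.shape[0]),(0,0),(0,0))))
cv2.imwrite('pics/g4.png',np.hstack(out)); rep()
E
```

```text
t 5.6 p [378.1 272.5  35.8] a 80.97 zaxis [-0.0091 -0.0056 -0.9999] F [ 0.09 -0.2   0.04] T [-0.01 -0.03  0.04] w 0.4 q [ 0.62  0.32 -0.33  0.93  0.    2.35]
```

View pics/g4.png

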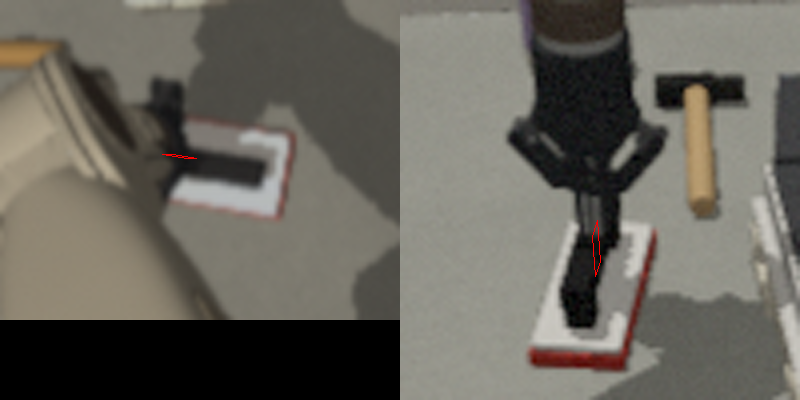

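```bash
python3 - <<'E'
from plan import *
from h import *
for z in(.036,.05,.06,.07,.08): 
    P=ray((199.3,141),'side',z); print(z,P.round(4),((proj(P,'top')[0]-[140,200])*4).round(1))
# scraper key points from fit, both views (crop coords)
X=[.3745,.270,1.4125]
B=pose(np.array([[-.075,0,.068],[0,0,.068],[.075,0,.068],[.075,0,.042],[-.075,0,.042]]),X)
print(((proj(B,'top')-[140,200])*4).round(),((proj(B,'side')-[150,80])*4+[400,0]).round())
print(proj([[.378,.2725,.036]],'top'))
# FK-ish scan: distance between reported positions and joint angles
o=get_obs(); print(np.degrees(np.arctan2(o['eef_pos'][1],o['eef_pos'][0])),np.degrees(o['joint_pos'][0]),np.hypot(*o['eef_pos'][:2]))
E
```

```text
0.036 [0.3792 0.3045 0.036 ] [145.7 152.7]
0.05 [0.3804 0.2842 0.05  ] [165.5 151.5]
0.06 [0.3813 0.2698 0.06  ] [179.9 150.6]
0.07 [0.3822 0.2553 0.07  ] [194.5 149.7]
0.08 [0.383  0.2409 0.08  ] [209.3 148.8]
[[263. 173.]
 [178. 159.]
 [ 92. 144.]
 [100. 144.]
 [267. 173.]] [[571. 291.]
 [588. 236.]
 [604. 185.]
 [606. 211.]
 [574. 318.]]
[[185.46363762 238.57648089]]
35.776901912396895 35.74611569905859 0.4661013349882393
```

>>> jog_arm(
  deltas=[
    [[0,0,3,0,0,0,0],[0,0,0,0,0,0,0]],
  ],
)

```text
clock: 5.8
eef_pos: [0.3782, 0.2725, 0.0326]
tool_rot: [0.761, 0.649, -0.005, -0.001]
ft_force: [0.8, 0.4, 0.6]
grip_width: -0.0003
```

>>> jog_arm(
  deltas=[
    [[0,0,3,0,0,0,0],[0,0,0,0,0,0,0]],
  ],
)

```text
clock: 6.0
eef_pos: [0.3787, 0.2729, 0.0306]
tool_rot: [0.761, 0.649, -0.004, -0.001]
ft_force: [-2.4, -1.2, 7.4]
grip_width: -0.0002
```

>>> jog_arm(
  deltas=[
    [[-3,0,-6,0.2,0.5,0,0],[0,0,0,0,0,0,85],[0,0,0,0,0,0,85],[0,0,0,0,0,0,85],[0,0,0,0,0,0,85]],
  ],
)

```text
clock: 6.5
eef_pos: [0.3781, 0.2696, 0.0365]
tool_rot: [0.761, 0.649, -0.002, -0.005]
ft_force: [0.1, -0.9, 0.6]
grip_width: 0.0581
```

>>> jog_arm(
  deltas=[
    [[0,0,0,0,0,0,85],[0,0,0,0,0,0,85],[0,0,10,0,0,0,85],[0,0,10,0,0,0,85]],
  ],
)

```text
clock: 6.9
eef_pos: [0.3789, 0.2704, 0.0161]
tool_rot: [0.761, 0.649, -0.001, -0.005]
ft_force: [-0.7, -0.3, 0.7]
grip_width: 0.0847
```

```bash
python3 - <<'E'
from plan import *
rep()
E
```

```text
t 6.9 p [378.9 270.4  16.1] a 80.96 zaxis [-0.008   0.0064 -0.9999] F [-0.73 -0.32  0.72] T [ 0.01 -0.    0.03] w 84.7 q [ 0.61  0.34 -0.37  0.87  0.01  2.34]
```

```bash
python3 - <<'E'
from plan import *
plan([(375,270,0,80.9)],85,step=9)
E
```

```text
[-0.6, -1.8, 8.1, -0.25, -0.15, 0.03, 85.0]
[-0.5, -1.8, 8.0, -0.26, -0.14, 0.03, 85.0]
--
```

>>> jog_arm(
  deltas=[
    [[-0.6,-2,8,-0.25,-0.15,0,85],[-0.6,-2,8,-0.25,-0.15,0,85],[0,0,0,0,0,0,85]],
  ],
)

```text
clock: 7.2
eef_pos: [0.3722, 0.2684, -0.004]
tool_rot: [0.761, 0.649, -0.003, 0.0]
ft_force: [0.3, -0.6, -0.6]
grip_width: 0.0848
```

```bash
python3 - <<'E'
from plan import *
rep()
E
```

```text
t 7.2 p [372.2 268.4  -4. ] a 80.96 zaxis [-0.0039 -0.0038 -1.    ] F [ 0.28 -0.57 -0.59] T [ 0.08 -0.02  0.  ] w 84.8 q [ 0.63  0.36 -0.41  0.81 -0.    2.35]
```

>>> jog_arm(
  deltas=[
    [[0,0,-2,0,0,0,0],[0,0,0,0,0,0,0],[0,0,0,0,0,0,0],[0,0,0,0,0,0,0],[0,0,0,0,0,0,0]],
  ],
)

```text
clock: 7.7
eef_pos: [0.3725, 0.2688, -0.0013]
tool_rot: [0.761, 0.649, -0.002, 0.0]
ft_force: [-0.3, -0.2, 0.5]
grip_width: 0.0255
```

>>> jog_arm(
  deltas=[
    [[0,0,0,0,0,0,0],[0,0,0,0,0,0,0]],
  ],
)

```text
clock: 7.9
eef_pos: [0.3725, 0.2688, -0.0012]
tool_rot: [0.761, 0.649, -0.002, 0.0]
ft_force: [0.9, -0.1, -0.5]
grip_width: 0.0252
```

```bash
python3 - <<'E'
from plan import *
rep()
E
```

```text
t 7.9 p [372.5 268.8  -1.2] a 80.96 zaxis [-0.0031 -0.0031 -1.    ] F [ 0.86 -0.1  -0.46] T [0.01 0.08 0.03] w 25.2 q [ 0.63  0.35 -0.4   0.82 -0.    2.35]
```

>>> jog_arm(
  deltas=[
    [[0,0,-20,0,0,0,0],[0,0,-40,0,0,0,0],[0,0,-45,0,0,0,0],[0,0,-45,0,0,0,0],[0,0,0,0,0,0,0]],
  ],
)

```text
clock: 8.4
eef_pos: [0.3693, 0.2666, 0.1493]
tool_rot: [0.761, 0.649, -0.009, -0.0]
ft_force: [1.6, 0.3, -3.2]
grip_width: 0.025
```

```bash
python3 - <<'E'
from plan import *
rep(); plan([(648.5,31,150,184.5)],0)
E
```

```text
t 8.4 p [369.3 266.6 149.3] a 80.98 zaxis [-0.0135 -0.0107 -0.9999] F [ 1.62  0.32 -3.25] T [ 0.11 -0.14  0.01] w 25.0 q [ 0.63  0.19 -0.18  1.22 -0.    2.35]
[-14.5, 24.1, -0.2, -0.09, -0.01, -7.96, 0.0]
[-17.7, 21.8, -0.1, -0.09, -0.01, -7.96, 0.0]
[-20.6, 19.1, -0.1, -0.09, -0.01, -7.96, 0.0]
[-23.0, 16.1, -0.0, -0.09, -0.01, -7.96, 0.0]
[-25.0, 12.8, -0.0, -0.09, -0.0, -7.97, 0.0]
[-26.6, 9.2, -0.0, -0.09, -0.0, -7.96, 0.0]
[-27.6, 5.4, 0.0, -0.09, -0.0, -7.97, 0.0]
[-28.1, 1.5, 0.0, -0.08, -0.01, -7.96, 0.0]
[-28.0, -2.4, 0.0, -0.09, -0.0, -7.97, 0.0]
[-27.4, -6.2, 0.0, -0.08, -0.01, -7.96, 0.0]
[-26.2, -10.0, 0.0, -0.09, -0.0, -7.97, 0.0]
[-24.6, -13.5, 0.0, -0.08, -0.01, -7.96, 0.0]
[-22.6, -16.8, 0.0, -0.09, -0.0, -7.97, 0.0]
--
```

>>> jog_arm(
  deltas=[
    [[-14.5,24,0,-0.1,0,-8,0],[-17.5,22,0,-0.1,0,-8,0],[-20.5,19,0,-0.1,0,-8,0],[-23,16,0,-0.1,0,-8,0],[-25,13,0,-0.1,0,-8,0]],
  ],
)

```text
clock: 8.9
eef_pos: [0.4756, 0.1762, 0.1435]
tool_rot: [0.477, 0.879, -0.008, -0.003]
ft_force: [0.4, -0.2, -3.9]
grip_width: 0.0249
```

>>> jog_arm(
  deltas=[
    [[-26.5,9,0,-0.1,0,-8,0],[-27.5,5.5,0,-0.1,0,-8,0],[-28,1.5,0,-0.1,0,-8,0],[-28,-2.5,0,-0.1,0,-8,0]],
  ],
)

```text
clock: 9.3
eef_pos: [0.563, 0.1034, 0.1339]
tool_rot: [0.205, 0.979, -0.006, -0.01]
ft_force: [0.0, 1.0, -3.6]
grip_width: 0.0252
```

```bash
python3 - <<'E'
from plan import *
rep(); plan([(648.5,31,150,184.5)],0)
E
```

```text
t 9.3 p [563.  103.4 133.9] a 156.36 zaxis [-0.0221 -0.0084 -0.9997] F [ 0.01  0.96 -3.63] T [ 0.05 -0.09  0.01] w 25.2 q [ 0.18  0.43  0.12  1.28 -0.    0.6 ]
[-26.8, -8.1, -4.3, -0.17, -0.3, -7.03, 0.0]
[-25.6, -11.3, -4.3, -0.17, -0.29, -7.03, 0.0]
[-24.1, -14.3, -4.1, -0.18, -0.3, -7.03, 0.0]
[-22.1, -17.1, -4.1, -0.17, -0.29, -7.04, 0.0]
--
```

>>> jog_arm(
  deltas=[
    [[-27,-8,-6,-0.2,-0.4,-7,0],[-25.5,-11,-5,-0.2,-0.4,-7,0],[-24,-14,-5,-0.2,-0.4,-7,0],[-22,-17,-4,-0.2,-0.3,-7,0],[0,0,0,0,0,0,0]],
  ],
)

```text
clock: 9.8
eef_pos: [0.6486, 0.0256, 0.1391]
tool_rot: [-0.048, 0.999, -0.0, -0.006]
ft_force: [0.1, -0.2, -3.6]
grip_width: 0.0255
```

```bash
cat >> plan.py <<'E'
L=[.6435,.0755,.079]
def loc(p): # ledge-local mm of TCP
    d=np.array(p[:2])-L[:2]; c,s=np.cos(L[2]),np.sin(L[2]); return np.round([1000*(c*d[0]+s*d[1]),1000*(-s*d[0]+c*d[1])],1)
E
python3 - <<'E'
from plan import *
from h import *
p,a=rep(); print('loc',loc(p)); plan([(648.5,31,120,184.5)],0)
camera('top');camera('side')
o,P,r,M=st()
yaw=np.radians(a-180)
sp=np.r_[box(.18,.076,.022),box(.15,.026,.068)]+[0,0,p[2]+.0012]
ms={n:mask('scraper',n) for n in('top','side')}
for n in ms:
    try: print(n,fit(sp,{n:ms[n]},[p[0],p[1],yaw]))
    except Exception as e: print(e)
    ys,xs=np.nonzero(ms[n]); print('bbox',xs.min(),xs.max(),ys.min(),ys.max())
S=4;out=[]
for n,(x0,x1,y0,y1) in {'top':(200,300,110,210),'side':(230,330,110,210)}.items():
    im=camera(n); im=cv2.resize(im[y0:y1,x0:x1,::-1],None,fx=S,fy=S,interpolation=cv2.INTER_CUBIC)
    def pl(Q,c): cv2.polylines(im,[((proj(np.array(Q),n)+.5-[x0,y0])*S).round().astype(np.int32)],True,c,1)
    for z in(0,.022): pl(pose(np.array([[-.09,-.038,z],[.09,-.038,z],[.09,.038,z],[-.09,.038,z]]),[p[0]-.0015,p[1],yaw])+[0,0,p[2]+.0012],(0,255,255))
    pl(pose(np.array([[-.1,0,.076],[.1,0,.076],[.1,-.255,.076],[-.1,-.255,.076]]),L),(0,255,0))
    out.append(im)
cv2.imwrite('pics/s1.png',np.hstack(out))
E
```

```text
t 9.8 p [648.6  25.6 139.1] a -174.52 zaxis [-0.0124 -0.0016 -0.9999] F [ 0.11 -0.22 -3.58] T [ 0.04  0.06 -0.04] w 25.5 q [ 0.04  0.58  0.37  1.37 -0.   -0.06]
loc [  1.2 -50.1]
[-0.6, 5.3, 19.0, -0.03, -0.71, 0.98, 0.0]
--
scraper top []
scraper side [(0.65, [286.0, 161.0], 1846)]
'NoneType' object has no attribute 'astype'Traceback (most recent call last):
  File "<stdin>", line 12, in <module>
    return _wrapfunc(a, 'nonzero')
    return _wrapit(obj, method, *args, **kwds)
    result = getattr(arr, method)(*args, **kwds)
ValueError: Calling nonzero on 0d arrays is not allowed. Use np.atleast_1d(scalar).nonzero() instead.
```

>>> jog_arm(
  deltas=[
    [[0,5,20,0,-0.7,1,0],[0,0,6,0,0,0,0],[0,0,0,0,0,0,0]],
  ],
)

```text
clock: 10.3
eef_pos: [0.6427, 0.0368, 0.1133]
tool_rot: [-0.041, 0.999, 0.001, -0.002]
ft_force: [-1.0, 0.2, -4.1]
grip_width: 0.025
```

```bash
cat > look.py <<'E'
from plan import *
from h import *
p,a=rep(); print('loc',loc(p))
yaw=np.radians(a-180)
S=4;out=[]
for n,(x0,x1,y0,y1) in {'top':(200,300,110,210),'side':(230,330,110,210)}.items():
    im=camera(n); im=cv2.resize(im[y0:y1,x0:x1,::-1],None,fx=S,fy=S,interpolation=cv2.INTER_CUBIC)
    def pl(Q,c): cv2.polylines(im,[((proj(np.array(Q),n)+.5-[x0,y0])*S).round().astype(np.int32)],True,c,1)
    for z in(0,.022): pl(pose(np.array([[-.09,-.038,z],[.09,-.038,z],[.09,.038,z],[-.09,.038,z]]),[p[0]-.0015,p[1],yaw])+[0,0,p[2]+.0012],(0,255,255))
    pl(pose(np.array([[-.1,0,.076],[.1,0,.076],[.1,-.255,.076],[-.1,-.255,.076]]),L),(0,255,0))
    out.append(im)
cv2.imwrite('pics/s1.png',np.hstack(out))
E
python3 look.py
```

```text
t 10.3 p [642.7  36.8 113.3] a -175.3 zaxis [-0.004   0.0013 -1.    ] F [-0.96  0.23 -4.11] T [-0.02 -0.01  0.03] w 25.0 q [ 0.06  0.57  0.29  1.29  0.   -0.03]
loc [ -3.9 -38.5]
```

View pics/s1.png

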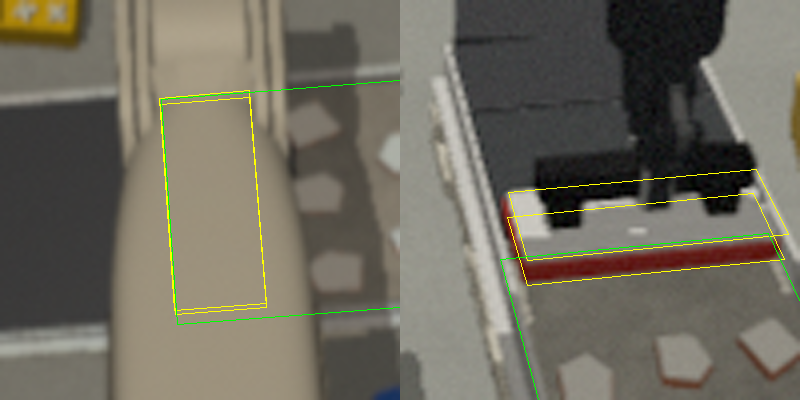

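```bash
python3 - <<'E'
from plan import *
plan([(649,31,92,184.5)],0,step=12)
E
```

```text
[-2.7, -3.1, 11.0, 0.05, -0.09, 0.09, 0.0]
[-2.7, -3.1, 10.9, 0.04, -0.08, 0.09, 0.0]
--
```

>>> jog_arm(
  deltas=[
    [[-5.5,-6,1,0.1,-0.2,0.2,0],[0,0,10,0,0,0,0],[0,0,9,0,0,0,0],[0,0,0,0,0,0,0]],
  ],
)

```text
clock: 10.8
eef_pos: [0.6516, 0.0305, 0.0949]
tool_rot: [-0.039, 0.999, -0.0, 0.003]
ft_force: [-0.2, -0.1, -4.5]
grip_width: 0.0256
```

```bash
python3 - <<'E'
from plan import *
p,a=rep();print(loc(p))
E
```

```text
t 10.8 p [651.6  30.5  94.9] a -175.54 zaxis [ 5.5e-03 -3.0e-04 -1.0e+00] F [-0.21 -0.13 -4.46] T [0.   0.03 0.  ] w 25.6 q [ 0.05  0.59  0.28  1.25 -0.   -0.03]
[  4.6 -45.5]
```

>>> jog_arm(
  deltas=[
    [[2,0,6,0,0.3,0,0],[0,0,4,0,0,0,0],[0,0,0,0,0,0,0]],
  ],
)

```text
clock: 11.1
eef_pos: [0.6491, 0.0301, 0.0833]
tool_rot: [-0.039, 0.999, -0.0, -0.001]
ft_force: [-0.2, -0.2, -4.7]
grip_width: 0.025
```

>>> jog_arm(
  deltas=[
    [[0,0,2,0,0,0,0]],
  ],
)

```text
clock: 11.2
eef_pos: [0.6492, 0.0301, 0.0814]
tool_rot: [-0.039, 0.999, -0.0, -0.001]
ft_force: [0.1, 0.2, -3.7]
grip_width: 0.0252
```

>>> jog_arm(
  deltas=[
    [[0,0,2,0,0,0,0]],
  ],
)

```text
clock: 11.3
eef_pos: [0.6493, 0.0302, 0.0793]
tool_rot: [-0.039, 0.999, -0.0, -0.001]
ft_force: [-0.3, -0.6, -4.4]
grip_width: 0.0253
```

>>> jog_arm(
  deltas=[
    [[0,0,1.5,0,0,0,0]],
  ],
)

```text
clock: 11.4
eef_pos: [0.6493, 0.0302, 0.0778]
tool_rot: [-0.039, 0.999, -0.0, -0.0]
ft_force: [-0.2, 0.9, -3.9]
grip_width: 0.0252
```

>>> jog_arm(
  deltas=[
    [[0,0,1,0,0,0,0]],
  ],
)

```text
clock: 11.5
eef_pos: [0.6494, 0.0302, 0.0768]
tool_rot: [-0.039, 0.999, -0.0, -0.0]
ft_force: [0.6, -0.2, -3.6]
grip_width: 0.0251
```

>>> jog_arm(
  deltas=[
    [[0,0,1.5,0,0,0,0]],
  ],
)

```text
clock: 11.6
eef_pos: [0.6495, 0.0303, 0.0754]
tool_rot: [-0.039, 0.999, -0.0, -0.0]
ft_force: [-0.0, -1.1, -3.3]
grip_width: 0.0255
```

>>> jog_arm(
  deltas=[
    [[0,0,1,0,0,0,0]],
  ],
)

```text
clock: 11.7
eef_pos: [0.6496, 0.0303, 0.0743]
tool_rot: [-0.039, 0.999, -0.0, -0.0]
ft_force: [0.3, 0.0, -3.9]
grip_width: 0.0251
```

>>> jog_arm(
  deltas=[
    [[0,0,1,0,0,0,0]],
  ],
)

```text
clock: 11.8
eef_pos: [0.6496, 0.0303, 0.0733]
tool_rot: [-0.039, 0.999, -0.0, -0.0]
ft_force: [-0.3, 0.5, -4.0]
grip_width: 0.0254
```

>>> jog_arm(
  deltas=[
    [[0,0,1,0,0,0,0]],
  ],
)

```text
clock: 11.9
eef_pos: [0.6496, 0.0303, 0.0723]
tool_rot: [-0.039, 0.999, -0.0, -0.0]
ft_force: [-0.4, -0.2, -3.4]
grip_width: 0.0253
```

>>> jog_arm(
  deltas=[
    [[0,0,1,0,0,0,0]],
  ],
)

```text
clock: 12.0
eef_pos: [0.6497, 0.0303, 0.0712]
tool_rot: [-0.039, 0.999, -0.0, 0.0]
ft_force: [1.0, 0.9, -3.1]
grip_width: 0.0253
```

>>> jog_arm(
  deltas=[
    [[0,0,1,0,0,0,0]],
  ],
)

```text
clock: 12.1
eef_pos: [0.6497, 0.0303, 0.0702]
tool_rot: [-0.039, 0.999, -0.0, 0.0]
ft_force: [0.1, 1.4, -3.8]
grip_width: 0.0251
```

>>> jog_arm(
  deltas=[
    [[0,0,1,0,0,0,0]],
  ],
)

```text
clock: 12.2
eef_pos: [0.6497, 0.0303, 0.0691]
tool_rot: [-0.039, 0.999, -0.0, 0.0]
ft_force: [-1.4, -0.2, -2.8]
grip_width: 0.0253
```

>>> jog_arm(
  deltas=[
    [[0,0,1,0,0,0,0]],
  ],
)

```text
clock: 12.3
eef_pos: [0.6496, 0.0302, 0.0684]
tool_rot: [-0.039, 0.999, -0.0, 0.0]
ft_force: [-2.5, -1.0, 1.3]
grip_width: 0.0253
```

>>> jog_arm(
  deltas=[
    [[0,0,1,0,0,0,0]],
  ],
)

```text
clock: 12.4
eef_pos: [0.6497, 0.0302, 0.0682]
tool_rot: [-0.039, 0.999, -0.0, 0.0]
ft_force: [-2.5, -0.9, 2.7]
grip_width: 0.0252
```

>>> jog_arm(
  deltas=[
    [[0,0,0.4,0,0,0,0]],
  ],
)

```text
clock: 12.5
eef_pos: [0.6497, 0.0302, 0.0685]
tool_rot: [-0.039, 0.999, -0.0, 0.001]
ft_force: [-2.4, -0.8, 0.0]
grip_width: 0.0255
```

```bash
python3 - <<'E'
from plan import *
p,a=rep();print(loc(p))
E
```

```text
t 12.5 p [649.7  30.2  68.5] a -175.55 zaxis [ 1.3e-03 -3.0e-04 -1.0e+00] F [-2.36 -0.81  0.04] T [0.08 0.28 0.03] w 25.5 q [ 0.05  0.61  0.24  1.2  -0.   -0.03]
[  2.6 -45.6]
```

>>> jog_arm(
  deltas=[
    [[0,0,1.8,0,0,0,0]],
  ],
)

```text
clock: 12.6
eef_pos: [0.6499, 0.0302, 0.0677]
tool_rot: [-0.039, 0.999, -0.0, 0.001]
ft_force: [-4.9, -1.1, 6.2]
grip_width: 0.0253
```

>>> jog_arm(
  deltas=[
    [[0,0,1.8,0,0,0,0]],
  ],
)

```text
clock: 12.7
eef_pos: [0.6499, 0.0302, 0.0675]
tool_rot: [-0.039, 0.999, -0.0, 0.002]
ft_force: [-6.5, -0.4, 9.1]
grip_width: 0.0251
```

>>> jog_arm(
  deltas=[
    [[0,0,1.8,0,0,0,0]],
  ],
)

```text
clock: 12.8
eef_pos: [0.65, 0.0302, 0.0675]
tool_rot: [-0.039, 0.999, 0.0, 0.002]
ft_force: [-6.2, -1.0, 8.4]
grip_width: 0.0253
```

>>> jog_arm(
  deltas=[
    [[0,-5,1.7,0,0,0,0],[0,-6,1.7,0,0,0,0]],
  ],
)

```text
clock: 13.0
eef_pos: [0.6524, 0.0248, 0.068]
tool_rot: [-0.041, 0.999, 0.005, 0.005]
ft_force: [-1.5, 5.8, 6.1]
grip_width: 0.0254
```

```bash
python3 - <<'E'
from plan import *
p,a=rep();print(loc(p))
E
```

```text
t 13.0 p [652.4  24.8  68. ] a -175.34 zaxis [ 0.0098  0.0099 -0.9999] F [-1.47  5.83  6.11] T [ 1.01  0.69 -0.13] w 25.4 q [ 0.03  0.61  0.23  1.18  0.01 -0.05]
[  4.9 -51.2]
```

```bash
cat >> plan.py <<'E'
def corr(xt=2.0,yaw=4.53,slope=0.):
    p,a=rep(); o,P,r,M=st(); l=loc(p)
    A=np.radians(yaw+180); T=R.from_matrix(np.array([[np.cos(A),np.sin(A),0],[np.sin(A),-np.cos(A),0],[0,0,-1]]))*R.from_euler('x',slope)
    print('loc',l,'fix tool x',round(l[0]-xt,1),'rv',np.round((r.inv()*T).as_rotvec(degrees=True),2),'N',round(o['ft_force'][2]+3.8,1))
E
python3 -c "
from plan import *
corr()"
```

```text
t 13.0 p [652.4  24.8  68. ] a -175.34 zaxis [ 0.0098  0.0099 -0.9999] F [-1.47  5.83  6.11] T [ 1.01  0.69 -0.13] w 25.4 q [ 0.03  0.61  0.23  1.18  0.01 -0.05]
loc [  4.9 -51.2] fix tool x 2.9 rv [0.52 0.6  0.13] N 9.9
```

>>> jog_arm(
  deltas=[
    [[1.5,-7,1.8,0.4,-0.4,-0.1,0],[1,-8,1.8,0.3,-0.3,0,0]],
  ],
)

```text
clock: 13.2
eef_pos: [0.6549, 0.0142, 0.068]
tool_rot: [-0.042, 0.999, 0.002, 0.016]
ft_force: [-1.3, 4.6, 6.2]
grip_width: 0.0252
```

```bash
python3 -c "
from plan import *
corr()"
```

```text
t 13.2 p [654.9  14.2  68. ] a -175.14 zaxis [ 0.0321  0.0063 -0.9995] F [-1.32  4.57  6.21] T [ 1.07  1.03 -0.35] w 25.2 q [ 0.02  0.59  0.2   1.15  0.01 -0.07]
loc [  6.6 -62. ] fix tool x 4.6 rv [0.21 1.86 0.33] N 10.0
```

>>> jog_arm(
  deltas=[
    [[3,-6,1.8,0.2,1.3,0.2,0],[2.5,-6,1.8,0.2,1,0.2,0]],
  ],
)

```text
clock: 13.4
eef_pos: [0.6536, 0.0053, 0.0678]
tool_rot: [-0.04, 0.999, 0.001, 0.0]
ft_force: [-0.7, 4.3, 4.3]
grip_width: 0.0251
```

```bash
python3 -c "
from plan import *
corr()"
```

```text
t 13.4 p [653.6   5.3  67.8] a -175.41 zaxis [ 3.0e-04  2.1e-03 -1.0e+00] F [-0.68  4.34  4.28] T [ 1.14 -0.47  0.14] w 25.1 q [ 0.01  0.62  0.25  1.2   0.   -0.07]
loc [  4.5 -70.8] fix tool x 2.5 rv [0.12 0.03 0.06] N 8.1
```

>>> jog_arm(
  deltas=[
    [[2,-8,2.1,0.2,0,0.1,0],[1.5,-8,2.1,0.2,0,0,0]],
  ],
)

```text
clock: 13.6
eef_pos: [0.6559, -0.0058, 0.0672]
tool_rot: [-0.041, 0.999, 0.002, 0.005]
ft_force: [-1.4, 10.3, 9.6]
grip_width: 0.0256
```

```bash
python3 -c "
from plan import *
corr()"
```

```text
t 13.6 p [655.9  -5.8  67.2] a -175.28 zaxis [ 0.0094  0.0046 -0.9999] F [-1.35 10.27  9.58] T [ 2.15  0.29 -0.02] w 25.6 q [-0.01  0.61  0.24  1.19  0.   -0.09]
loc [  5.9 -82. ] fix tool x 3.9 rv [0.22 0.56 0.19] N 13.4
```

>>> jog_arm(
  deltas=[
    [[4,-8,1.6,0.2,0.6,0.1,0],[3,-8,1.7,0.2,0.4,0.1,0]],
  ],
)

```text
clock: 13.8
eef_pos: [0.6551, -0.0181, 0.0676]
tool_rot: [-0.041, 0.999, 0.002, 0.001]
ft_force: [0.1, 4.7, 4.2]
grip_width: 0.0251
```

```bash
python3 -c "
from plan import *
corr()"
```

```text
t 13.8 p [655.1 -18.1  67.6] a -175.25 zaxis [ 0.0026  0.0032 -1.    ] F [0.12 4.66 4.19] T [ 1.2  -0.47  0.07] w 25.1 q [-0.03  0.62  0.25  1.2   0.   -0.11]
loc [  4.1 -94.2] fix tool x 2.1 rv [0.17 0.16 0.22] N 8.0
```

>>> jog_arm(
  deltas=[
    [[3,-9,1.9,0.2,0.2,0.2,0],[2.5,-9,1.8,0.2,0.2,0.1,0],[2.5,-9,1.8,0.2,0.2,0,0]],
  ],
)

```text
clock: 14.1
eef_pos: [0.6563, -0.039, 0.0672]
tool_rot: [-0.042, 0.999, 0.002, 0.004]
ft_force: [-0.1, 9.3, 7.2]
grip_width: 0.0254
```

```bash
python3 -c "
from plan import *
corr()"
```

```text
t 14.1 p [656.3 -39.   67.2] a -175.22 zaxis [ 0.0071  0.0044 -1.    ] F [-0.1   9.29  7.22] T [ 1.97 -0.22 -0.04] w 25.4 q [-0.06  0.62  0.25  1.19  0.   -0.15]
loc [   3.7 -115.1] fix tool x 1.7 rv [0.22 0.43 0.25] N 11.0
```

>>> jog_arm(
  deltas=[
    [[3,-9,1.8,0.2,0.5,0.2,0],[2.5,-9,1.8,0.2,0.3,0.1,0],[2.5,-9,1.8,0.2,0.3,0.1,0]],
  ],
)

```text
clock: 14.4
eef_pos: [0.6573, -0.0599, 0.0671]
tool_rot: [-0.041, 0.999, 0.002, 0.001]
ft_force: [-1.0, 6.6, 6.5]
grip_width: 0.0253
```

```bash
python3 -c "
from plan import *
corr()"
```

```text
t 14.4 p [657.3 -59.9  67.1] a -175.25 zaxis [ 0.0026  0.004  -1.    ] F [-1.03  6.6   6.49] T [ 1.6  -0.39  0.03] w 25.3 q [-0.09  0.63  0.27  1.21  0.   -0.18]
loc [   3.1 -136. ] fix tool x 1.1 rv [0.22 0.17 0.22] N 10.3
```

>>> jog_arm(
  deltas=[
    [[2.5,-9,1.9,0.2,0.3,0.2,0],[2.5,-9,1.9,0.2,0.3,0.1,0],[2.5,-9,1.9,0.2,0.3,0.1,0]],
  ],
)

```text
clock: 14.7
eef_pos: [0.659, -0.081, 0.0669]
tool_rot: [-0.041, 0.999, 0.002, 0.001]
ft_force: [-0.4, 8.0, 7.0]
grip_width: 0.025
```

```bash
python3 -c "
from plan import *
corr()"
```

```text
t 14.7 p [659.  -81.   66.9] a -175.31 zaxis [ 0.002   0.0039 -1.    ] F [-0.45  8.03  6.96] T [ 1.71 -0.37  0.04] w 25.0 q [-0.12  0.64  0.28  1.21  0.   -0.21]
loc [   3.1 -157.2] fix tool x 1.1 rv [0.21 0.13 0.16] N 10.8
```

>>> jog_arm(
  deltas=[
    [[2.5,-9,1.9,0.2,0.3,0.1,0],[2.5,-9,1.9,0.2,0.3,0.1,0],[2.5,-9,1.9,0.2,0.3,0.1,0],[2.5,-9,1.9,0.2,0.3,0.1,0]],
  ],
)

```text
clock: 15.1
eef_pos: [0.6613, -0.1098, 0.0667]
tool_rot: [-0.041, 0.999, 0.001, 0.001]
ft_force: [0.1, 7.1, 7.2]
grip_width: 0.025
```

```bash
python3 -c "
from plan import *
corr()"
```

```text
t 15.1 p [ 661.3 -109.8   66.7] a -175.27 zaxis [ 0.0014  0.0024 -1.    ] F [0.09 7.07 7.19] T [ 1.57 -0.43  0.05] w 25.0 q [-0.17  0.65  0.31  1.22  0.   -0.25]
loc [   3.1 -186.1] fix tool x 1.1 rv [0.13 0.09 0.2 ] N 11.0
```

>>> jog_arm(
  deltas=[
    [[2.5,-9,1.9,0.2,0.3,0.1,0],[2.5,-9,1.9,0.2,0.3,0.1,0],[2.5,-9,1.9,0.1,0.3,0.1,0],[2.5,-9,1.9,0.1,0.3,0.1,0]],
  ],
)

```text
clock: 15.5
eef_pos: [0.6634, -0.1407, 0.0665]
tool_rot: [-0.041, 0.999, 0.0, 0.0]
ft_force: [-0.3, 5.4, 6.8]
grip_width: 0.0251
```

```bash
python3 -c "
from plan import *
corr()"
```

```text
t 15.5 p [ 663.4 -140.7   66.5] a -175.28 zaxis [ 2.e-04  1.e-03 -1.e+00] F [-0.34  5.4   6.82] T [ 1.3  -0.45  0.08] w 25.1 q [-0.21  0.67  0.34  1.24  0.   -0.29]
loc [   2.7 -217.1] fix tool x 0.7 rv [0.06 0.01 0.19] N 10.6
```

>>> jog_arm(
  deltas=[
    [[2,-9,1.8,0.1,0.2,0.1,0],[2,-9,1.7,0,0.2,0.1,0],[2,-9,1.5,0,0.2,0,0],[2,-8,1.3,0,0.2,0,0]],
  ],
)

```text
clock: 15.9
eef_pos: [0.6659, -0.1741, 0.0665]
tool_rot: [-0.042, 0.999, 0.002, 0.001]
ft_force: [-0.6, 3.3, 4.8]
grip_width: 0.0248
```

```bash
python3 -c "
from plan import *
corr()
from h import *
camera('top');camera('side')
for n in('top','side'): mask('chip1',n)
"
```

```text
t 15.9 p [ 665.9 -174.1   66.5] a -175.21 zaxis [ 0.0021  0.0035 -1.    ] F [-0.63  3.25  4.82] T [ 1.05 -0.42  0.09] w 24.8 q [-0.26  0.69  0.37  1.25  0.   -0.34]
loc [   2.6 -250.6] fix tool x 0.6 rv [0.19 0.13 0.26] N 8.6
chip1 top [(0.33, [215.0, 164.0], 2503)]
chip1 side [(0.73, [235.0, 239.0], 173), (0.72, [273.0, 273.0], 189), (0.72, [312.0, 262.0], 187), (0.71, [338.0, 253.0], 179), (0.6, [293.0, 256.0], 193), (0.59, [329.0, 266.0], 181), (0.53, [228.0, 217.0], 155), (0.5, [280.0, 154.0], 1771)]
```

```bash
python3 - <<'E'
from h import *
# refit tray in both
T=[.6685,-.2875,.098]
for uv in [(273,273),(312,262),(338,253),(293,256),(329,266)]:
    r=[]
    for z in(.018,.06):
        P=ray(uv,'side',z); c,s=np.cos(T[2]),np.sin(T[2]); d=P[:2]-T[:2]; r.append(((c*d[0]+s*d[1])*1000,(-s*d[0]+c*d[1])*1000))
    print(uv,np.round(r))
im=camera('side'); x0,x1,y0,y1=230,380,200,335
im=cv2.resize(im[y0:y1,x0:x1,::-1],None,fx=4,fy=4,interpolation=cv2.INTER_CUBIC); cv2.imwrite('pics/t.png',im)
E
```

```text
(273, 273) [[-101.   55.]
 [-110.   23.]]
(312, 262) [[  2.  71.]
 [-12.  39.]]
(338, 253) [[76. 88.]
 [58. 55.]]
(293, 256) [[-40.  98.]
 [-52.  65.]]
(329, 266) [[40. 52.]
 [24. 21.]]
```

View pics/t.png

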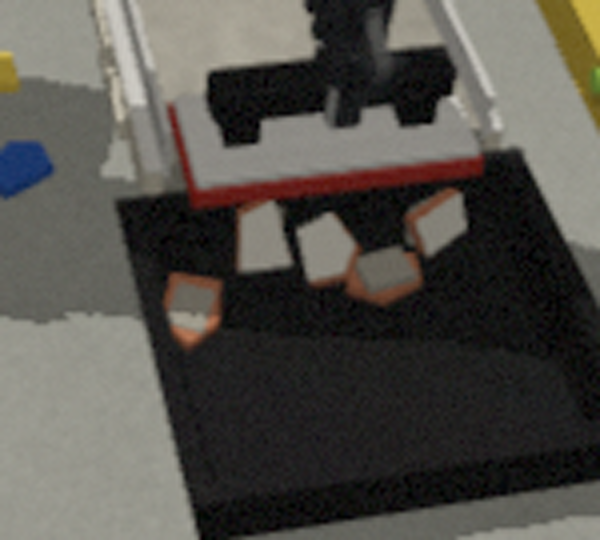

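>>> jog_arm(
  deltas=[
    [[0,0,-15,0.2,0.1,0.2,0],[0,0,-35,0,0,0,0],[0,0,-35,0,0,0,0],[0,0,0,0,0,0,0]],
  ],
)

```text
clock: 16.55
eef_pos: [0.6616, -0.1781, 0.1453]
tool_rot: [-0.038, 0.999, -0.002, -0.008]
ft_force: [1.1, -0.4, -3.4]
grip_width: 0.0253
```

```bash
python3 -c "
from plan import *
rep();plan([(400,150,150,184.5)],0,step=40)
"
```

```text
t 16.55 p [ 661.6 -178.1  145.3] a -175.62 zaxis [-0.0155 -0.0054 -0.9999] F [ 1.1  -0.37 -3.44] T [-0.02 -0.15 -0.01] w 25.3 q [-0.26  0.66  0.53  1.45 -0.01 -0.33]
[21.4, 31.6, -0.2, -0.02, -0.08, -0.01, 0.0]
[21.4, 31.6, -0.2, -0.02, -0.08, -0.01, 0.0]
[21.4, 31.6, -0.3, -0.02, -0.08, -0.01, 0.0]
[21.4, 31.5, -0.3, -0.02, -0.08, -0.01, 0.0]
[21.4, 31.6, -0.3, -0.02, -0.08, -0.01, 0.0]
[21.4, 31.6, -0.3, -0.02, -0.09, -0.01, 0.0]
[21.4, 31.6, -0.3, -0.02, -0.08, -0.01, 0.0]
[21.4, 31.5, -0.4, -0.03, -0.09, -0.01, 0.0]
[21.5, 31.6, -0.4, -0.02, -0.08, -0.01, 0.0]
[21.4, 31.6, -0.4, -0.03, -0.09, -0.02, 0.0]
[21.4, 31.5, -0.4, -0.02, -0.08, -0.01, 0.0]
--
```

>>> jog_arm(
  deltas=[
    [[21.5,31.5,-1,0,-0.1,0,0],[21.5,31.5,-1,0,-0.1,0,0],[21.5,31.5,-1,0,-0.1,0,0],[21.5,31.5,-1,0,-0.1,0,0],[21.5,31.5,-1,0,-0.1,0,0]],
  ],
)

```text
clock: 17.05
eef_pos: [0.5353, -0.0319, 0.134]
tool_rot: [-0.033, 0.999, -0.004, -0.014]
ft_force: [0.0, 0.8, -3.4]
grip_width: 0.025
```

>>> jog_arm(
  deltas=[
    [[21.5,31.5,-1,0,-0.1,0,0],[21.5,31.5,-1,0,-0.1,0,0],[21.5,31.5,-1,0,-0.1,0,0],[21.5,31.5,-1,0,-0.1,0,0]],
  ],
)

```text
clock: 17.45
eef_pos: [0.4305, 0.0893, 0.1297]
tool_rot: [-0.032, 0.999, -0.007, -0.019]
ft_force: [1.1, 0.9, -4.1]
grip_width: 0.0254
```

```bash
python3 -c "
from plan import *
rep();plan([(400,150,100,184.5),(400,150,12,184.5)],0,step=40)
"
```

```text
t 17.45 p [430.5  89.3 129.7] a -176.37 zaxis [-0.0377 -0.0142 -0.9992] F [ 1.06  0.87 -4.1 ] T [ 0.04 -0.08 -0.02] w 25.4 q [ 0.21  0.2  -0.23  1.19 -0.01  0.15]
[12.7, 31.4, 15.0, -0.33, -1.11, -0.43, 0.0]
[12.8, 31.5, 14.9, -0.33, -1.1, -0.43, 0.0]
--
[-0.0, -0.0, 29.3, -0.0, -0.0, 0.0, 0.0]
[-0.0, -0.0, 29.4, -0.0, -0.0, 0.0, 0.0]
[-0.0, -0.0, 29.3, -0.0, -0.0, 0.0, 0.0]
--
```

>>> jog_arm(
  deltas=[
    [[13,31,10,-0.3,-1.1,-0.4,0],[10,22,10,-0.3,-1.1,-0.4,0],[0,0,25,0,0,0,0],[0,0,25,0,0,0,0],[0,0,0,0,0,0,0]],
  ],
)

```text
clock: 17.95
eef_pos: [0.3913, 0.1406, 0.0493]
tool_rot: [-0.043, 0.999, -0.005, -0.007]
ft_force: [-0.7, -0.9, -4.7]
grip_width: 0.0254
```

```bash
python3 -c "
from plan import *
p,a=rep();plan([(p[0]*1000,p[1]*1000,5,184.5)],0,step=20)
"
```

```text
t 17.95 p [391.3 140.6  49.3] a -175.12 zaxis [-0.0131 -0.0102 -0.9999] F [-0.68 -0.89 -4.67] T [-0.07  0.08  0.01] w 25.4 q [ 0.35  0.22 -0.43  0.93 -0.01  0.26]
[-0.2, 0.1, 14.8, -0.17, -0.27, 0.13, 0.0]
[-0.1, 0.1, 14.7, -0.17, -0.26, 0.13, 0.0]
[-0.1, 0.1, 14.8, -0.18, -0.26, 0.12, 0.0]
--
```

>>> jog_arm(
  deltas=[
    [[0,0,20,-0.3,-0.4,0.1,0],[0,0,15,-0.2,-0.3,0.1,0],[0,0,8,-0.1,-0.1,0,0],[0,0,0,0,0,0,0]],
  ],
)

```text
clock: 18.35
eef_pos: [0.3893, 0.1378, 0.0034]
tool_rot: [-0.04, 0.999, -0.002, -0.002]
ft_force: [0.8, -0.8, -3.2]
grip_width: 0.0249
```

```bash
python3 -c "
from plan import *
p,a=rep();plan([(p[0]*1000,p[1]*1000,-1,184.5)],0,step=20)
"
```

```text
t 18.35 p [389.3 137.8   3.4] a -175.42 zaxis [-0.0046 -0.0033 -1.    ] F [ 0.76 -0.75 -3.19] T [-0.02 -0.02 -0.01] w 24.9 q [ 0.34  0.27 -0.51  0.79 -0.    0.26]
[-0.0, 0.0, 4.4, -0.16, -0.28, 0.08, 0.0]
--
```

Touch down, then open.

>>> jog_arm(
  deltas=[
    [[0,0,3,-0.1,-0.3,0,0],[0,0,1.5,0,0,0,0]],
  ],
)

```text
clock: 18.55
eef_pos: [0.3904, 0.1377, -0.0004]
tool_rot: [-0.04, 0.999, -0.001, 0.001]
ft_force: [-0.9, 0.0, -2.3]
grip_width: 0.0254
```

>>> jog_arm(
  deltas=[
    [[0,0,1,0,0,0,0],[0,0,0,0,0,0,85],[0,0,0,0,0,0,85],[0,0,0,0,0,0,85],[0,0,0,0,0,0,85]],
  ],
)

```text
clock: 19.05
eef_pos: [0.3944, 0.139, 0.0018]
tool_rot: [-0.039, 0.999, 0.001, 0.005]
ft_force: [0.1, -0.1, 1.8]
grip_width: 0.0816
```

>>> jog_arm(
  deltas=[
    [[0,0,0,0,0,0,85],[0,0,0,0,0,0,85],[0,0,0,0,0,0,85]],
  ],
)

```text
clock: 19.35
eef_pos: [0.3951, 0.1393, 0.0023]
tool_rot: [-0.04, 0.999, 0.001, 0.006]
ft_force: [-0.3, 0.6, -1.5]
grip_width: 0.085
```

>>> jog_arm(
  deltas=[
    [[0,0,-40,0,0,0,85],[0,0,-45,0,0,0,85],[0,0,-45,0,0,0,85],[0,0,0,0,0,0,0]],
  ],
)

```text
clock: 19.75
eef_pos: [0.3916, 0.1383, 0.1349]
tool_rot: [-0.04, 0.999, -0.0, 0.003]
ft_force: [0.9, 1.2, 0.1]
grip_width: 0.0728
```

```bash
python3 -c "
from plan import *
p,a=rep();plan([(642,90,130,184.5)],0,step=40)
from h import *
camera('side'); m=mask('scraper','side')
print(fit(np.r_[box(.18,.076,.022),box(.15,.026,.068)],{'side':m},[.392,.139,.08]))
"
```

```text
t 19.75 p [391.6 138.3 134.9] a -175.47 zaxis [ 5.1e-03 -1.0e-04 -1.0e+00] F [0.93 1.2  0.13] T [ 0.07 -0.05 -0.03] w 72.8 q [ 0.34  0.11 -0.32  1.14 -0.    0.26]
[-35.1, -9.7, 0.9, -0.0, 0.04, 0.0, 0.0]
[-35.1, -9.7, 0.9, -0.0, 0.04, 0.01, 0.0]
[-35.1, -9.7, 0.8, -0.01, 0.04, 0.0, 0.0]
[-35.1, -9.7, 0.8, -0.0, 0.04, 0.01, 0.0]
[-35.1, -9.7, 0.8, -0.01, 0.04, 0.0, 0.0]
[-35.2, -9.7, 0.7, -0.0, 0.05, 0.01, 0.0]
[-35.1, -9.7, 0.7, -0.01, 0.04, 0.0, 0.0]
--
scraper side [(0.75, [198.0, 178.0], 1607)]
(array([0.38347693, 0.13799981, 0.09683774]), np.float64(0.05415635463677393))
```

Scraper stands on the bench where released (fit 0.383, 0.138). Now to the tile.

>>> jog_arm(
  deltas=[
    [[-35,-9.5,0,0,0,0,0],[-35,-9.5,0,0,0,0,0],[-35,-9.5,0,0,0,0,0],[-35,-9.5,0,0,0,0,0],[-35,-9.5,0,0,0,0,0]],
  ],
)

```text
clock: 20.35
eef_pos: [0.5608, 0.102, 0.1191]
tool_rot: [-0.042, 0.999, -0.003, -0.011]
ft_force: [1.2, -0.2, 0.5]
grip_width: 0.0
```

>>> jog_arm(
  deltas=[
    [[-35,-9.5,0,0,0,0,0],[-20,-5,0,0,0,0,0],[0,0,0,0,0,0,0]],
  ],
)

```text
clock: 20.65
eef_pos: [0.6186, 0.0896, 0.1082]
tool_rot: [-0.041, 0.999, -0.003, -0.016]
ft_force: [-1.2, 0.0, -0.2]
grip_width: 0.0001
```

```bash
python3 -c "
from plan import *
p,a=rep();print(loc(p));plan([(642,90,85,184.5)],0,step=40)
"
```

```text
t 20.65 p [618.6  89.6 108.2] a -175.33 zaxis [-0.0325 -0.0082 -0.9994] F [-1.15  0.04 -0.19] T [ 0.03 -0.01 -0.02] w 0.1 q [ 0.15  0.56  0.26  1.3  -0.    0.06]
[-23.7  16. ]
[-24.1, -1.4, 22.4, -0.32, -1.89, 0.17, 0.0]
--
```

>>> jog_arm(
  deltas=[
    [[-24,0,0,-0.3,-1.9,0.2,0],[0,0,8,0,0,0,0],[0,0,8,0,0,0,0],[0,0,0,0,0,0,0]],
  ],
)

```text
clock: 21.05
eef_pos: [0.635, 0.0912, 0.0823]
tool_rot: [-0.039, 0.999, -0.001, -0.008]
ft_force: [-0.3, -0.4, -1.0]
grip_width: -0.0001
```

>>> jog_arm(
  deltas=[
    [[0,0,6,0,0,0,0],[0,0,6,0,0,0,0]],
  ],
)

```text
clock: 21.25
eef_pos: [0.633, 0.0916, 0.0698]
tool_rot: [-0.04, 0.999, -0.001, -0.009]
ft_force: [0.4, 0.4, -0.0]
grip_width: 0.0001
```

```bash
python3 -c "
from plan import *
p,a=rep();print(loc(p))
"
```

```text
t 21.25 p [633.   91.6  69.8] a -175.47 zaxis [-0.0177 -0.0022 -0.9998] F [ 0.37  0.39 -0.  ] T [-0.02 -0.01  0.02] w 0.1 q [0.14 0.6  0.23 1.21 0.   0.06]
[-9.2 16.8]
```

>>> jog_arm(
  deltas=[
    [[0,0,2,0,0,0,0],[0,0,2,0,0,0,0]],
  ],
)

```text
clock: 21.45
eef_pos: [0.6322, 0.0916, 0.066]
tool_rot: [-0.04, 0.999, -0.001, -0.009]
ft_force: [-3.5, -1.0, 11.8]
grip_width: 0.0
```

>>> jog_arm(
  deltas=[
    [[0,0,2,0,0,0,0],[0,0,2,0,0,0,0]],
  ],
)

```text
clock: 21.65
eef_pos: [0.6323, 0.0916, 0.066]
tool_rot: [-0.04, 0.999, -0.001, -0.008]
ft_force: [-3.1, -0.6, 7.4]
grip_width: 0.0001
```

>>> jog_arm(
  deltas=[
    [[0,0,2.5,0,0,0,0],[0,0,2.5,0,0,0,0]],
  ],
)

```text
clock: 21.85
eef_pos: [0.6325, 0.0916, 0.0659]
tool_rot: [-0.04, 0.999, -0.001, -0.006]
ft_force: [-3.9, -0.6, 9.4]
grip_width: -0.0001
```

>>> jog_arm(
  deltas=[
    [[0,0,4.5,0,0,0,0],[0,0,4.5,0,0,0,0]],
  ],
)

```text
clock: 22.05
eef_pos: [0.6327, 0.0912, 0.0632]
tool_rot: [-0.04, 0.999, -0.001, -0.004]
ft_force: [-5.5, -1.3, 12.9]
grip_width: 0.0002
```

>>> jog_arm(
  deltas=[
    [[0,0,5.5,0,0,0,0],[0,0,5.5,0,0,0,0]],
  ],
)

```text
clock: 22.25
eef_pos: [0.633, 0.0906, 0.0594]
tool_rot: [-0.039, 0.999, -0.001, -0.001]
ft_force: [-11.0, -2.3, 27.1]
grip_width: -0.0
```

```bash
python3 -c "
from plan import *
p,a=rep();print(loc(p));plan([(p[0]*1000,p[1]*1000,p[2]*1000,184.5)],0)
"
```

```text
t 22.25 p [633.   90.6  59.4] a -175.49 zaxis [-0.0022 -0.003  -1.    ] F [-10.96  -2.32  27.06] T [-0.32  2.47 -0.04] w -0.0 q [ 0.14  0.6   0.19  1.17 -0.    0.06]
[-9.3 15.8]
[0.0, 0.0, 0.0, -0.16, -0.14, 0.01, 0.0]
--
```

>>> jog_arm(
  deltas=[
    [[0,0,6,0,0,0,0],[0,0,6,0,0,0,0]],
  ],
)

```text
clock: 22.45
eef_pos: [0.6333, 0.0906, 0.0594]
tool_rot: [-0.039, 0.999, -0.001, 0.002]
ft_force: [-11.6, -1.5, 25.0]
grip_width: 0.0003
```

>>> jog_arm(
  deltas=[
    [[0,0,-10,0,0,0,0],[0,0,-40,0,0,0,0],[0,0,-45,0,0,0,0],[0,0,-45,0,0,0,0],[20,0,-10,0,0,0,0]],
  ],
)

```text
clock: 22.95
eef_pos: [0.6129, 0.0893, 0.2165]
tool_rot: [-0.039, 0.999, -0.001, 0.004]
ft_force: [0.4, 0.5, 1.6]
grip_width: -0.0
```

>>> jog_arm(
  deltas=[
    [[45,0,0,0,0,0,0],[45,0,0,0,0,0,0],[45,0,0,0,0,0,0],[45,0,0,0,0,0,0],[0,0,0,0,0,0,0]],
  ],
)

```text
clock: 23.45
eef_pos: [0.4282, 0.0748, 0.2178]
tool_rot: [-0.039, 0.999, -0.0, 0.009]
ft_force: [0.0, 0.6, -0.5]
grip_width: 0.0002
```

```bash
python3 - <<'E'
from plan import *
from h import *
rep()
camera('top');camera('side')
m=mask('scraper','side')
print(fit(np.r_[box(.18,.076,.022),box(.15,.026,.068)],{'side':m},[.384,.138,.09]))
mask('chip1','top');mask('chip1','side');mask('click_tile','side');mask('cleaner','side')
t={n:mask('tray',n) for n in('top','side')}
print(fit(box(.24,.2,.058),t,[.6685,-.2875,.098]))
E
```

```text
t 23.45 p [428.2  74.8 217.8] a -175.51 zaxis [ 1.710e-02  4.000e-04 -9.999e-01] F [ 0.02  0.58 -0.52] T [-0.04 -0.08  0.01] w 0.2 q [ 0.18  0.09 -0.12  1.35 -0.    0.1 ]
scraper side [(0.67, [198.0, 177.0], 1530), (0.28, [267.0, 108.0], 1144)]
(array([0.38573629, 0.13822313, 0.05762511]), np.float64(0.032551587603746324))
chip1 top [(0.65, [332.0, 184.0], 82), (0.64, [299.0, 216.0], 99), (0.54, [274.0, 218.0], 99)]
chip1 side [(0.75, [292.0, 260.0], 177), (0.7, [227.0, 217.0], 124), (0.69, [325.0, 267.0], 193), (0.63, [337.0, 254.0], 146), (0.51, [275.0, 276.0], 219), (0.5, [313.0, 265.0], 199), (0.49, [235.0, 240.0], 145)]
click_tile side [(0.81, [282.0, 151.0], 2085)]
cleaner side [(0.83, [199.0, 260.0], 1381)]
tray top [(0.92, [351.0, 158.0], 4093)]
tray side []Traceback (most recent call last):
  File "<stdin>", line 9, in <module>
  File "h.py", line 22, in fit
    mm=m.astype(np.uint8); mm=cv2.morphologyEx(mm,cv2.MORPH_OPEN,np.ones((3,3)))
       ^^^^^^^^
AttributeError: 'NoneType' object has no attribute 'astype'
```

```bash
python3 -c "
from workcell import *
print(job_done())"
```

```text
the job is handed in; nothing more can be done
None
```

I did the whole job and handed it in at about 23.5 s. `job_done` reports no verdict, so what follows rests on my own readings.

- **Wipe:** I took the scraper by its bar and found the bed about 6 mm below nominal at the tile end. I wiped in one stroke from ledge y ≈ −45 to −250 mm. Pressing force was 8–13 N each time I read it. With drag included, the highest reading was about 17 N against the 20 N limit. I read it only every two to four rows, so a short peak between readings would not show.
- **Shards:** After the stroke, the side picture showed all five in the tray, two of them tipped over or leaning. The final side check still found five marks in the tray. The top camera found only one of them.
- **Tile:** Pressing near its free edge moved it 6.6 mm down to a hard stop. It stayed put under a second press of about 25 N, at the height I expected for flush.
- **Scraper:** It stands on its sole on the bench, near x 0.385, y 0.138. The final side fit matched that position well.

**Checks that disagreed or failed**
- The fingertips were about 36 mm higher than the reported TCP height. The first grasp therefore closed on nothing, with one light touch of about 7 N on the bar. I found the offset by feel and allowed for it afterwards.
- The last tray fit failed because the side network missed the tray. In the top view its mask centre had shifted about 2 px (roughly 7 mm), within the 30 mm allowed.
- I did not re-measure the mallet, the tile stack or the green carton. The jar appeared in the same place.

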